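# Pin back the sprung belt tensioner at the set mark

## Robot

A 7-joint arm with a two-finger parallel gripper is mounted at the origin on the work surface. World frame = base frame: x ahead of the robot, y to its left, z up, the work surface at z = 0. Lengths are in m, angles in rad, forces in N, time in s.
With the tool pointing down it reaches from about 0.4 to 0.85 m from the base axis. Payload 10.4 kg.
Tool frame: the origin (TCP) lies between the finger pads; the fingertips stand 25 mm ahead of it and the grasp point (between the pads) lies 6 mm ahead of it (robot.tcp_to_tips is the distance from the TCP to the fingertips, in m); y points along the fingers, x is the direction in which the jaws open and shut, and the axes are right-handed (so a half turn about y gives the same grasp; the last joint's range is limited). The gripper opens to 87 mm and grips with 3 to 60 N. Pads are 19 mm wide; open, the fingers measure 117 mm over their backs; the gripper's body (75 mm by 190 mm) begins 51 mm behind the grasp point.
Start: joints at [1.147, 0.332, -0.065, 1.46, 0.022, 1.35, -0.088], TCP at [0.244, -0.575, 0.248] pointing down, gripper open.
Joint ranges: [-2.6, 2.6], [-0.5, 2.12], [-1.47, 1.34], [0.16, 2.42], [-1.27, 4.41], [0.06, 2.06], [-2.6, 2.6]. Speed limits (rad/s): [2.22, 2.22, 2.79, 2.79, 3.14, 3.14, 3.14].

## Interface

Orientations are given as a unit quaternion [w, x, y, z].
In Python, from cell import robot gives the robot as it stands. The module is installed in compiled form; this text tells all that it offers.
- The arm moves only by the tool send_rows, never from a script. Its arguments are lists of equal length, an entry for each row: "rot": the turn, a rotation vector about the tool's x, y, z in rad, a list of three; "dp": the shift along the tool's x, y, z in cm, a list of three; "grip": the opening, from -1 (shut) to 1 (fully open). A call has 1 to 8 rows; each row is the pose to reach, as a shift and turn from the pose measured when the call began, along the tool's axes at that moment; what a row does not reach only later rows make up. A row lasts 1/10 s, in which the tool goes at most 50 mm and 8.59 degrees, less where a joint would pass 70% of its speed; a pose out of reach is approached as far as the arm can. A call with a gripper value outside its range is refused whole. The fingers move at their own pace and stop on an object; the grip force is fixed at half the most. Time passes only in rows, so rows that repeat a pose let the fingers close. It gives the time, the measured TCP pose, the force and the opening at its end, in the units of the state.
- robot.read_state(): the state, without advancing time (a new reading comes with each control period).
- robot.camera(name): name is "scene" or "top" or "wrist"; returns (picture, depth): 420x560x3 uint8, red, green, blue; 420x560 float32, m along the optical axis (not along the pixel's ray), 0 where there is no reading.
- robot.calibration(name): a dict with "intrinsics" (3x3 intrinsics, pixels), "position" and "orientation" of the camera in the world; the wrist camera has in their place "tool_from_camera" (4x4, takes a point from camera to tool coordinates, whose origin is the TCP and whose axes are the tool frame's). Camera axes: x right, y up, looking along -z (the intrinsics and any distortion apply to the point x, -y, -z); pixel columns grow to the right and rows downward; lengths in m; the calibration is good to about 2 mm. A picture is of the moment at which its call begins: read the wrist's pose just before it. calibration takes no time and is no camera call.
- robot.job_done(): hands the job in, once; it reports no verdict.
The state is a dict: "t": time; "joint_positions": joint angles; "joint_vel": joint speeds; "tau": joint torques, N m; "tcp_pos": TCP position; "tcp_rot": TCP orientation; "wrist_force": force on the tool from outside, world axes, zero at the start; "moment": the same for the moment, N m; "opening": finger opening in m.
Only numpy, scipy, OpenCV 4.12 (cv2) and the standard library are available. Lean on these libraries where they do the work, as an engineer would, in place of code of your own. Each camera call takes 0.05 s, during which the arm holds its last target.

## Task

Take the square-headed locking pin out of the wooden block, use its shank to push the sprung tensioner arm round along the scale, and drop the pin fully home into the hole in line with the rider, so that the arm leans back against the standing pin and a new belt can be fitted. Be gentle: do not ram or force the pin on the plate or the arm, do not swing the arm more than half a scale division (12 mm) beyond the rider, and leave the round-knobbed pin and the other things on the bench where they are.

Things in the scene. Friction and masses are not known exactly. Their poses are not given: they have to be found in the camera images.
- deck: Grey plate 280 (x) x 220 (y) x 32 mm, fixed, origin at the centre of its underside. Three holes in its top at x = +80, y = -25, 0, +25 mm: 13.3 mm wide, 26 deep, 1 mm chamfer. Black scale ticks just beyond them at x = +100 (long ones every 25 mm, short half-way). Arm pivot at x = -110, y = 0. Drive pulley 64 mm wide, top 76 mm over the bench, at x = -90, y = +78 mm.
- tensioner (a joint): Swing of the sprung steel arm about its upright pivot, rad: 0 at rest on its stop, growing towards the deck's +y, at most 0.60. Bar 12 mm wide, from 6 to 16 mm above the plate, with a black roller 38 mm wide half-way along, its top 42 mm above the plate. Push the bar's -y face near its pointed end. A pin in the hole at y = -25, 0 or +25 mm holds it at about 0.14, 0.27 or 0.40.
- pointer (a point): Point near the arm's tip, 200 mm from the pivot, 11 mm above the plate, on the line from pivot to pointer; the bar's -y face lies 6 mm to the +y side of this line, so a 12 mm pin touching it is in line with the pointer. At rest it is 53 mm to the -y side of the middle hole. The spring pushes back here with 7 N at rest, 8.5, 10 and 11.5 N at the three holes.
- rider: Dark steel block 30 (x) x 9 (y) x 18 mm high with a low nose on its -x side, fixed on the plate's top at one of the three long marks: it shows which hole to use. The two other marks carry round screw heads 12 mm wide, 4 mm high. Origin on the plate's top at deck x = +110 mm, axes as the deck's.
- rider_hole (a point): Centre of the mouth, level with the plate's top, of the hole to use: 30 mm on the -x side of the rider's origin; axes as the deck's, z up.
- pin_center (a point): Middle of the square head of the loose steel locking pin (0.12 kg): head 20 x 20 x 36 mm high, sides along its x and y, over a 12 mm round shank 50 mm long with a 1 mm chamfered foot; z up. In the wooden block the head's centre is 82 mm above the bench. Fully home in the deck the foot is 26 mm below the plate's top and the head's underside 24 mm above it, 8 mm clear of the arm.
- pin_foot (a point): Centre of the end of the locking pin's shank, 68 mm below the head's centre; 14 mm above the bench while in the block. Sliding down against the sprung arm's face the pin drags with up to about 10 N of friction before it meets the plate or the hole's bottom.
- pin_block: Fixed wooden block 140 (x) x 50 (y) x 44 mm high, origin at the centre of its underside; two 13.6 mm holes 30 mm deep at x = -45 and +45 mm hold the two pins, in either order.
- knob_pin_center (a point): Middle of the round knob (30 mm wide, 16 mm high) of the other pin in the block; not wanted, leave it. Loose.
- spacer: Loose wooden ring 56 mm wide, 12 mm high, between block and plate; leave it. Origin at the centre of its underside.
- screwdriver: Loose screwdriver lying on the bench; leave it.
- glue: Loose white bottle 56 mm wide, 150 mm high; leave it. Origin at the centre of its underside.
- tin: Loose tin 80 mm wide, 90 mm high; leave it. Origin at the centre of its underside.
- hammer: Loose hammer lying on the bench; leave it.
- sanding_block: Loose cork block 110 x 60 x 35 mm; leave it. Origin at the centre of its underside.

How it is judged:
By the outcome, as a careful person would: the job done as asked, in the order asked, and still so for the second after the job is handed in, with the robot touching nothing.
It also fails if it takes over 51 s, if anything falls off the work surface, if the arm or the gripper's body presses on something with over 40 N, if the wrist force passes 120 N, or if a joint passes its speed limit or range.

## Working session

There is one attempt and no reset: what is moved stays moved. The work goes in short steps, Python scripts to look and compute and a tool call to move; the robot and the scene stay as the last step left them, time stands still between calls to the robot, and variables do not carry over. Pictures are saved under pics/ and viewed, and the job is handed in when it is done.

Besides the shell and the picture viewer there is one more tool, called after "Request:" as name(argument=value, ...) on one line, values as JSON. send_rows: Moves the arm, as the interface text tells. Its arguments: {"type":"object","properties":{"rot":{"type":"array"},"dp":{"type":"array"},"grip":{"type":"array"}},"required":["rot","dp","grip"]}

```bash
mkdir -p pics; cat > h.py <<'E'
from cell import robot
import numpy as np, cv2
from scipy.spatial.transform import Rotation as R
def q2R(q): return R.from_quat([q[1],q[2],q[3],q[0]]).as_matrix()
def cam(name):
    s=robot.read_state(); c=robot.calibration(name); 
    if name=='wrist':
        T=np.eye(4);T[:3,:3]=q2R(s['tcp_rot']);T[:3,3]=s['tcp_pos'];M=T@np.array(c['tool_from_camera'])
    else:
        M=np.eye(4);M[:3,:3]=q2R(c['orientation']);M[:3,3]=c['position']
    im,d=robot.camera(name)
    return im,d,M,np.array(c['intrinsics']),c
def grab(name,f):
    im,d,M,K,c=cam(name); cv2.imwrite('pics/%s.png'%f,im[:,:,::-1]); np.savez(f+'.npz',im=im,d=d,M=M,K=K); return im,d,M,K
def load(f):
    z=np.load(f+'.npz'); return z['im'],z['d'],z['M'],z['K']
def ray(u,v,M,K):
    p=np.linalg.inv(K)@np.array([u,v,1.]); p=np.array([p[0],-p[1],-p[2]]) if p[2]>0 else p
    return M[:3,3],M[:3,:3]@p
def onz(u,v,z,M,K):
    o,r=ray(u,v,M,K); return o+r*(z-o[2])/r[2]
def pt(u,v,d,M,K):
    o,r=ray(u,v,M,K); return o+r*d[int(v),int(u)]
E
python3 - <<'E'
from h import *
for n in ['scene','top','wrist']:
    im,d,M,K=grab(n,n+'0'); print(n,M.round(3).tolist(),K.round(1).tolist(),[k for k in robot.calibration(n)])
print(robot.read_state())
E
```

```text
scene [[-0.02, -0.614, 0.789, 1.503], [1.0, -0.006, 0.02, -0.013], [-0.007, 0.789, 0.614, 0.817], [0.0, 0.0, 0.0, 1.0]] [[459.1, 0.0, 272.7], [0.0, 459.1, 209.2], [0.0, 0.0, 1.0]] ['intrinsics', 'position', 'orientation']
top [[0.009, 0.992, -0.129, 0.36], [-1.0, 0.01, 0.009, -0.051], [0.011, 0.129, 0.992, 1.478], [0.0, 0.0, 0.0, 1.0]] [[480.5, 0.0, 282.1], [0.0, 480.5, 210.2], [0.0, 0.0, 1.0]] ['intrinsics', 'position', 'orientation']
wrist [[0.39, 0.878, 0.276, 0.318], [-0.921, 0.373, 0.115, -0.545], [-0.002, -0.299, 0.954, 0.385], [0.0, 0.0, 0.0, 1.0]] [[366.5, 0.0, 278.0], [0.0, 366.5, 211.2], [0.0, 0.0, 1.0]] ['intrinsics', 'tool_from_camera']
{'t': 0.15, 'joint_positions': array([ 1.14737095,  0.33269025, -0.06469913,  1.46070153,  0.02160675,
        1.34988853, -0.08849681]), 'joint_vel': array([-0.00018812, -0.00088512,  0.00061684, -0.00280866, -0.00092507,
        0.0003631 , -0.00230311]), 'tau': array([ 2.33508799e-03, -6.23633051e+01,  2.54131184e-02, -3.90139747e+01,
       -6.13115542e-02,  3.73219780e-02,  1.14453346e-04]), 'tcp_pos': array([ 0.24376643, -0.57523865,  0.24698184]), 'tcp_rot': array([ 0.58971226, -0.58935359,  0.39075096, -0.39014802]), 'wrist_force': array([-0.43751559,  0.58345213,  0.45966618]), 'moment': array([-0.00444326, -0.01509314, -0.01482256]), 'opening': 0.08707503728007362}
```

View pics/scene0.png

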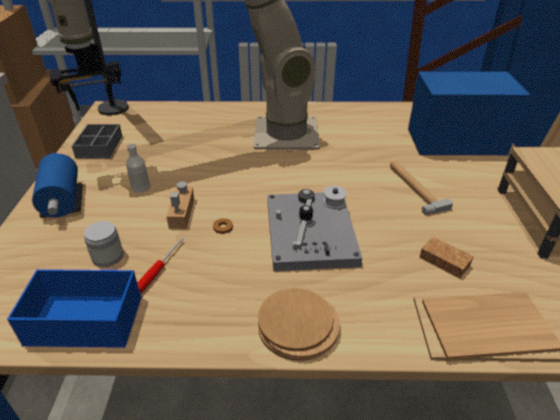

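View pics/top0.png

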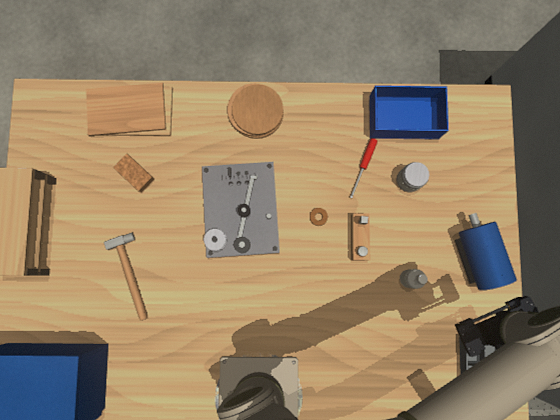

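```bash
python3 -c "
from h import *
print(q2R(robot.read_state()['tcp_rot']).round(3))"
```

```text
[[ 0.39  -0.     0.921]
 [-0.921  0.001  0.39 ]
 [-0.001 -1.    -0.   ]]
```

```bash
python3 -c "
from h import *
im,d,M,K=load('top0')
a=cv2.resize(im[155:265,195:380],None,fx=4.2,fy=4.2,interpolation=cv2.INTER_CUBIC);cv2.imwrite('pics/topz.png',a[:,:,::-1])
im,d,M,K=load('scene0')
a=cv2.resize(im[175:275,150:370],None,fx=3.6,fy=3.6,interpolation=cv2.INTER_CUBIC);cv2.imwrite('pics/scz.png',a[:,:,::-1])
"
```

```text
(no output)
```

View pics/topz.png

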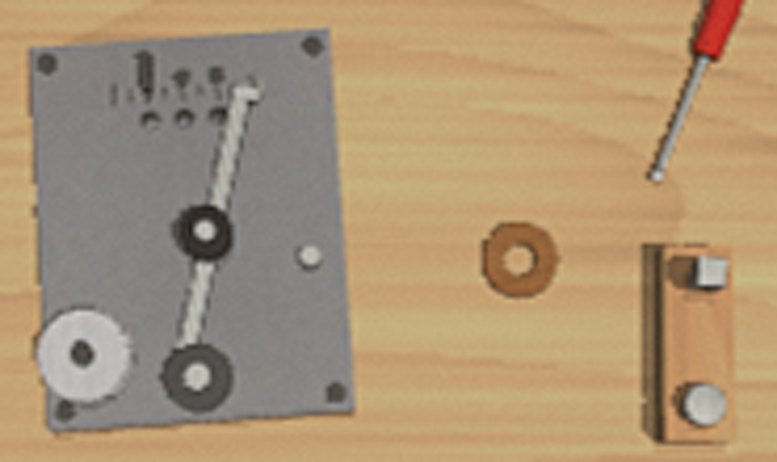

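View pics/scz.png

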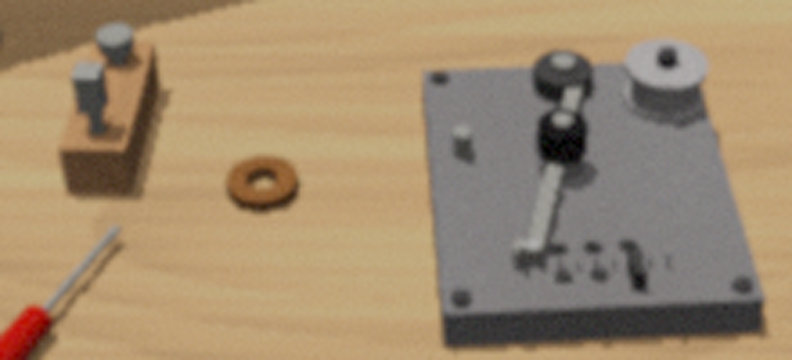

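```bash
python3 -c "
from h import *
im,d,M,K=load('top0')
f=lambda a,b,z: onz(a/4.2+195,b/4.2+155,z,M,K)
print('pin',f(712,270,.1),'knob',f(706,404,.1))
c=[f(*p,.032) for p in [(30,48),(328,30),(353,410),(50,432)]]
print(np.round(c,4)); print(np.mean(c,0)); 
print(pt(364,219,d,M,K), pt(236,230,d,M,K))
for p in [(642,245,.044),(730,247,.044),(732,442,.044),(662,442,.044)]: print(f(*p))
print('driver tip',f(655,178,.0),'spacer',f(519,260,.012))
for p in [(413,279),(413,176)]: print(pt(*p,d,M,K))
"
```

```text
pin [ 0.51592568 -0.30199351  0.1       ] knob [ 0.42388349 -0.29668565  0.1       ]
[[ 0.6816  0.1823  0.032 ]
 [ 0.6975 -0.0351  0.032 ]
 [ 0.4203 -0.0561  0.032 ]
 [ 0.4027  0.1595  0.032 ]]
[0.55051792 0.06264894 0.032     ]
[ 0.51636109 -0.29988086  0.10334385] [0.48701324 0.07427208 0.03312054]
[ 0.53978052 -0.26215672  0.044     ]
[ 0.53899239 -0.3253654   0.044     ]
[ 0.39979744 -0.32479881  0.044     ]
[ 0.39933194 -0.27512994  0.044     ]
driver tip [ 0.59552049 -0.27874663  0.        ] spacer [ 0.53178753 -0.17662198  0.012     ]
[ 0.34635745 -0.43493705  0.11106868]
[ 0.64699099 -0.44874943  0.08998164]
```

Request:
send_rows(rot=[[0, 0.06, 0], [0, 0.12, 0], [0, 0.18, 0], [0, 0.24, 0], [0, 0.3, 0], [0, 0.36, 0], [0, 0.41, 0], [0, 0.45, 0]], dp=[[-1.8, 0, 4.5], [-3.6, 0, 9], [-5.4, 0, 13.5], [-7.2, 0, 18], [-9, 0, 22.5], [-10.8, 0, 27], [-12.6, 1, 31.5], [-14.6, 3, 35.7]], grip=[1, 1, 1, 1, 1, 1, 1, 1])

```text
t: 0.95
tcp_pos: [0.5171, -0.3005, 0.2183]
tcp_rot: [-0.488, 0.487, -0.512, 0.513]
wrist_force: [0.6, 0.2, -0.4]
opening: 0.087
```

```bash
python3 -c "
from h import *
print(robot.read_state()['tcp_pos'])
im,d,M,K=grab('wrist','w1')
s=robot.read_state();print(s['t'],s['tcp_pos'],q2R(s['tcp_rot']).round(3))
"
```

```text
[ 0.51713235 -0.30049284  0.21830014]
1.0 [ 0.52084752 -0.29137884  0.21371323] [[-0.044 -0.     0.999]
 [-0.999  0.007 -0.044]
 [-0.007 -1.    -0.001]]
```

View pics/w1.png

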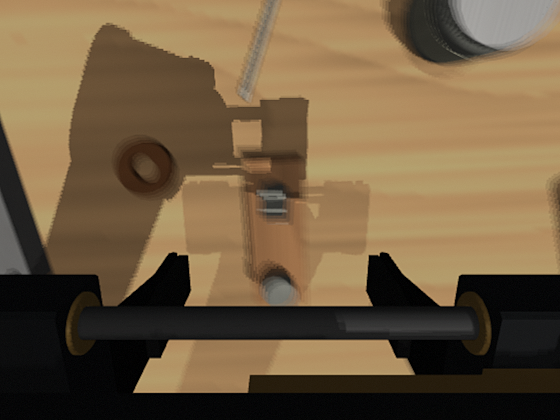

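Request:
send_rows(rot=[[0, 0, 0], [0, 0, 0], [0, 0, 0]], dp=[[0.8, 2, -0.5], [0.8, 2, -0.5], [0.8, 2, -0.5]], grip=[1, 1, 1])

```text
t: 1.3
tcp_pos: [0.5148, -0.2996, 0.1937]
tcp_rot: [0.49, -0.487, 0.513, -0.509]
wrist_force: [0.2, -0.0, 0.9]
opening: 0.0871
```

```bash
python3 -c "
from h import *
s=robot.read_state();print(s['t'],s['tcp_pos'],abs(s['joint_vel']).max())
im,d,M,K=grab('wrist','w2')
a=cv2.resize(im[130:320,210:350],None,fx=4,fy=3.1,interpolation=cv2.INTER_CUBIC)
a=cv2.resize(im[150:310,190:370],None,fx=3.7,fy=3.7,interpolation=cv2.INTER_CUBIC)
cv2.imwrite('pics/w2z.png',a[:,:,::-1])
s=robot.read_state();print(s['t'],s['tcp_pos'],q2R(s['tcp_rot']).round(3))
print(d[150:310:10,272].round(3))
"
```

```text
1.3 [ 0.51483015 -0.2996356   0.19369386] 0.02375383486289803
1.35 [ 0.51518825 -0.29995509  0.19446135] [[-0.045 -0.     0.999]
 [-0.999  0.006 -0.045]
 [-0.006 -1.    -0.   ]]
[0.329 0.322 0.291 0.293 0.295 0.249 0.24  0.244 0.246 0.308 0.311 0.313
 0.317 0.319 0.322 0.299]
```

View pics/w2z.png

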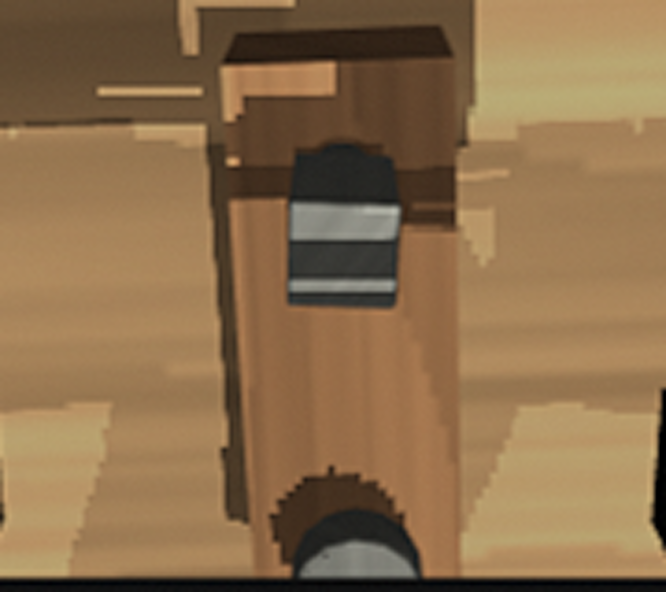

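```bash
python3 -c "
from h import *
im,d,M,K=load('w2')
c=np.array([onz((x+.5)/3.7-.5+190,(y+.5)/3.7-.5+150,.1,M,K) for x,y in [(290,203),(402,206),(397,307),(288,304)]])
print(c.round(4),c.mean(0)); e=c[1]-c[0]+c[2]-c[3]; print(np.linalg.norm(e)/2,np.degrees(np.arctan2(e[1],e[0]))); e=c[0]-c[3]+c[1]-c[2]; print(np.linalg.norm(e)/2,np.degrees(np.arctan2(e[1],e[0])))
"
```

```text
[[ 0.5279 -0.2945  0.1   ]
 [ 0.5265 -0.3144  0.1   ]
 [ 0.5074 -0.313   0.1   ]
 [ 0.5088 -0.2932  0.1   ]] [ 0.51765436 -0.30378387  0.1       ]
0.01991230598616263 -94.0596347361337
0.019212394804281472 -4.215204837679534
```

Request:
send_rows(rot=[[0, 0.025, 0], [0, 0.025, 0], [0, 0.025, 0], [0, 0.025, 0], [0, 0.025, 0], [0, 0.025, 0], [0, 0.025, 0]], dp=[[0.35, 1, 0.23], [0.35, 3.5, 0.23], [0.35, 6, 0.23], [0.35, 8.5, 0.23], [0.35, 10, 0.23], [0.35, 10.4, 0.23], [0.35, 10.4, 0.23]], grip=[0.5, 0.2, 0.0, -0.2, -0.2, -0.2, -0.2])

```text
t: 2.05
tcp_pos: [0.5173, -0.3033, 0.0906]
tcp_rot: [0.483, -0.481, 0.519, -0.516]
wrist_force: [0.4, -0.1, 0.2]
opening: 0.0397
```

```bash
python3 -c "
from h import *
s=robot.read_state();print(s['t'],s['tcp_pos'],s['opening'],abs(s['joint_vel']).max())
im,d,M,K=grab('wrist','w3')
"
```

```text
2.05 [ 0.51733344 -0.30329477  0.09056431] 0.03971727115555755 0.019754818445636448
```

View pics/w3.png

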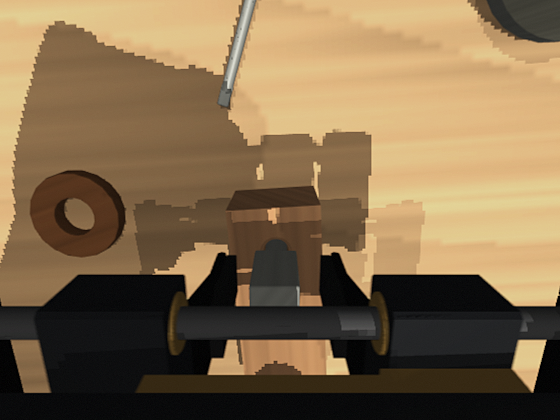

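Request:
send_rows(rot=[[0, 0, 0], [0, 0, 0], [0, 0, 0], [0, 0, 0], [0, 0, 0]], dp=[[0, 0, 0], [0, 0, 0], [0, 0, 0], [0, 0, 0], [0, 0, 0]], grip=[-1, -1, -1, -1, -1])

```text
t: 2.6
tcp_pos: [0.5182, -0.3037, 0.0921]
tcp_rot: [0.484, -0.48, 0.518, -0.517]
wrist_force: [0.0, -1.1, 5.1]
opening: 0.0198
```

Request:
send_rows(rot=[[0, 0, 0], [0, 0, 0], [0, 0, 0], [0, 0, 0], [0, 0, 0], [0, 0, 0], [0, 0, 0]], dp=[[0, -0.5, 0], [0, -1.5, 0], [0, -3, 0], [0, -5, 0], [0, -7.5, 0], [0, -9.5, 0], [0, -9.5, 0]], grip=[-1, -1, -1, -1, -1, -1, -1])

```text
t: 3.3
tcp_pos: [0.5195, -0.3048, 0.1914]
tcp_rot: [-0.484, 0.48, -0.516, 0.519]
wrist_force: [-0.9, -0.2, -1.2]
opening: 0.0199
```

```bash
python3 -c "
from h import *
s=robot.read_state();print(s['t'],s['tcp_pos'],s['opening'],s['wrist_force'],q2R(s['tcp_rot']).round(3))
im,d,M,K=grab('wrist','w4')
"
```

```text
3.3 [ 0.519543   -0.30484779  0.19136119] 0.019856905528487716 [-0.89396546 -0.15921299 -1.1975043 ] [[-0.071  0.007  0.997]
 [-0.998  0.002 -0.071]
 [-0.002 -1.     0.007]]
```

View pics/w4.png

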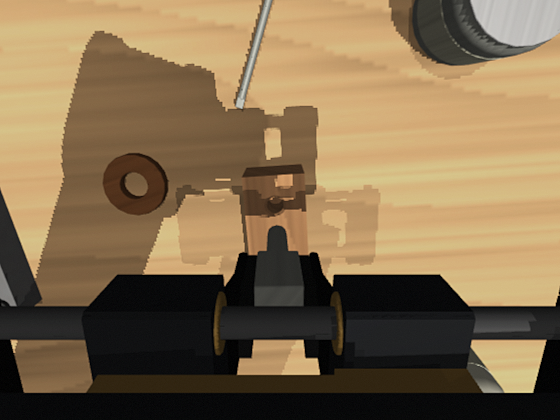

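Request:
send_rows(rot=[[0, -0.02, 0], [0, -0.04, 0], [0, -0.06, 0], [0, -0.08, 0], [0, -0.1, 0], [0, -0.12, 0], [0, -0.14, 0], [0, -0.15, 0]], dp=[[-3, 0, 0], [-7.5, 0, 0], [-12, 0, 0], [-16.5, 0, 0], [-21, 0, -1], [-25.5, 0, -1.3], [-29.5, 0, -1.3], [-32.5, 0, -1.3]], grip=[-1, -1, -1, -1, -1, -1, -1, -1])

```text
t: 4.15
tcp_pos: [0.5279, 0.0236, 0.1896]
tcp_rot: [0.522, -0.518, 0.479, -0.479]
wrist_force: [0.6, -0.3, -1.6]
opening: 0.0197
```

Request:
send_rows(rot=[[0, 0, 0], [0, 0, 0], [0, 0, 0]], dp=[[0, 0, 0], [0, 0, 0], [0, 0, 0]], grip=[-1, -1, -1])

```text
t: 4.45
tcp_pos: [0.5276, 0.0222, 0.189]
tcp_rot: [0.521, -0.518, 0.479, -0.479]
wrist_force: [0.7, -0.2, -2.1]
opening: 0.0201
```

```bash
python3 -c "
from h import *
s=robot.read_state();print(s['t'],s['tcp_pos'],s['opening'],s['wrist_force'],q2R(s['tcp_rot']).round(3))
im,d,M,K=grab('wrist','w5')
grab('scene','s5')
"
```

```text
4.45 [0.52761659 0.02215311 0.18903666] 0.020117943958967127 [ 0.67733034 -0.24644343 -2.10063517] [[ 0.081  0.003  0.997]
 [-0.997  0.003  0.081]
 [-0.003 -1.     0.003]]
```

View pics/w5.png

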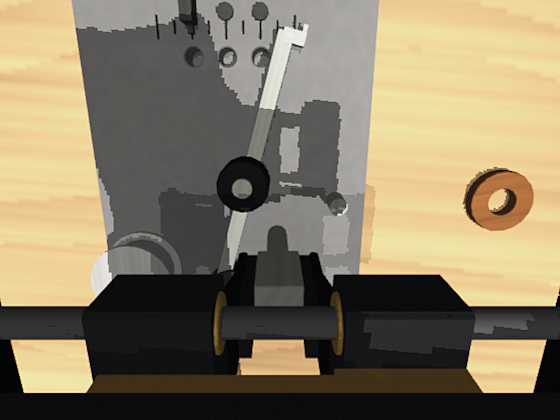

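View pics/s5.png

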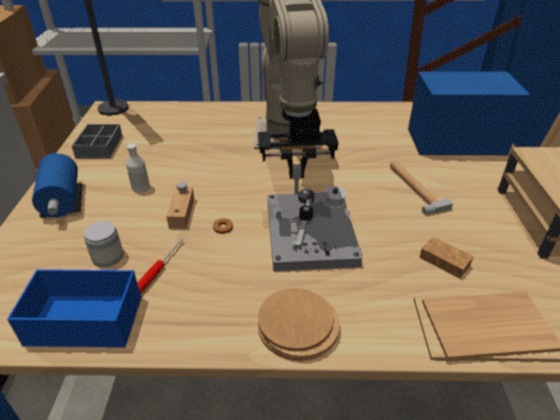

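Request:
send_rows(rot=[[0, 0, 0], [0, 0, 0], [0, 0, 0], [0, 0, 0], [0, 0, 0]], dp=[[-1, 0, 1.5], [-2, 0.3, 3.5], [-3, 0.8, 5.5], [-3, 1, 6], [-3, 1, 6]], grip=[-1, -1, -1, -1, -1])

```text
t: 5.05
tcp_pos: [0.5853, 0.0558, 0.1788]
tcp_rot: [0.521, -0.518, 0.48, -0.48]
wrist_force: [0.2, -0.0, -1.6]
opening: 0.0197
```

```bash
python3 -c "
from h import *
s=robot.read_state();print(s['t'],s['tcp_pos'],abs(s['joint_vel']).max(),s['wrist_force'],q2R(s['tcp_rot']).round(3))
im,d,M,K=grab('wrist','w6')
a=cv2.resize(im[50:250,150:390],None,fx=3,fy=3,interpolation=cv2.INTER_CUBIC)
cv2.imwrite('pics/w6z.png',a[:,:,::-1])
"
```

```text
5.05 [0.58531014 0.05584708 0.17881877] 0.03015156840990762 [ 0.23661533 -0.0162422  -1.64078365] [[ 0.079  0.002  0.997]
 [-0.997  0.003  0.079]
 [-0.003 -1.     0.002]]
```

View pics/w6z.png

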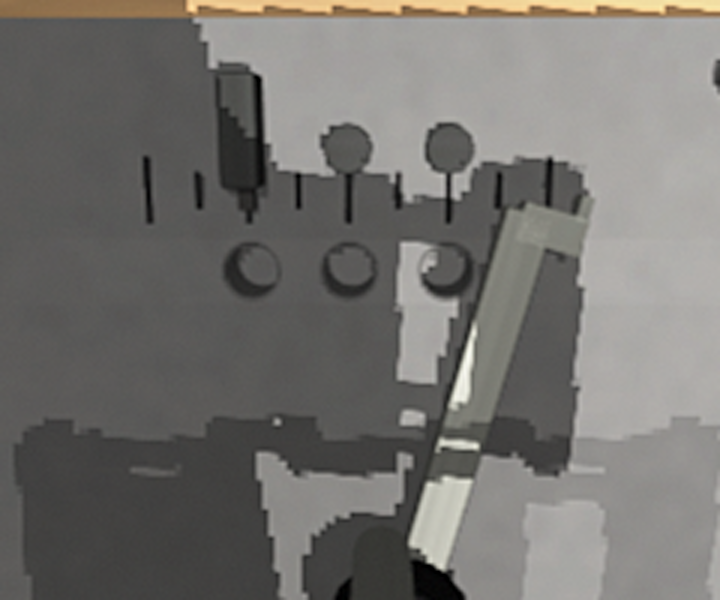

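```bash
python3 -c "
from h import *
im,d,M,K=load('w6')
Z=lambda x,y,z: onz((x+.5)/3-.5+150,(y+.5)/3-.5+50,z,M,K)
h=np.array([Z(x,270,.032) for x in (252,349.5,447)]);print(h.round(4))
e=h[0]-h[2];print(np.linalg.norm(e),np.degrees(np.arctan2(e[1],e[0]))-90)
print('depth plate',[pt(u,v,d,M,K).round(4) for u,v in [(170,140),(260,170),(360,100)]])
print('rider top', Z(239,70,.05),Z(239,190,.05))
# bar -y...corners
for p in [(503,230),(440,400),(405,560),(583,255),(540,260),(440,570)]: print('bar',Z(*p,.048).round(4))
# shank foot: zoom front edge
print('foot', [Z(x,y,.1008) for x,y in [(383,527),(353,560),(413,560)]])
# from top
print(0)
"
```

```text
[[0.6319 0.0928 0.032 ]
 [0.6339 0.0679 0.032 ]
 [0.6359 0.043  0.032 ]]
0.04990722812117918 4.561389024134158
depth plate [array([0.628 , 0.1412, 0.0331]), array([0.6099, 0.0711, 0.0315]), array([6.685e-01, 5.000e-04, 3.250e-02])]
rider top [0.67879613 0.09564452 0.05      ] [0.65238471 0.09459204 0.05      ]
bar [0.6481 0.0316 0.048 ]
bar [0.6055 0.0427 0.048 ]
bar [0.5621 0.0478 0.048 ]
bar [0.6437 0.0118 0.048 ]
bar [0.6417 0.0219 0.048 ]
bar [0.5601 0.0384 0.048 ]
foot [array([0.58942664, 0.05545587, 0.1008    ]), array([0.581583  , 0.06116865, 0.1008    ]), array([0.58259804, 0.04858696, 0.1008    ])]
0
```

Request:
send_rows(rot=[[0, 0, 0], [0, 0, 0], [0, 0, 0], [0, 0, 0], [0, 0, 0]], dp=[[2, 0, 1.5], [4, 0, 3], [5.4, 1, 3.9], [5.4, 3, 3.9], [5.4, 3, 3.9]], grip=[-1, -1, -1, -1, -1])

```text
t: 5.6
tcp_pos: [0.6262, 0.0037, 0.1459]
tcp_rot: [-0.519, 0.519, -0.482, 0.479]
wrist_force: [-0.1, 0.1, -1.1]
opening: 0.0197
```

```bash
python3 -c "
from h import *
s=robot.read_state();print(s['t'],s['tcp_pos'],abs(s['joint_vel']).max(),s['wrist_force'],q2R(s['tcp_rot']).round(3))
im,d,M,K=grab('wrist','w7')
a=cv2.resize(im[80:280,150:390],None,fx=3,fy=3,interpolation=cv2.INTER_CUBIC)
cv2.imwrite('pics/w7z.png',a[:,:,::-1])
"
```

```text
5.6 [0.62615449 0.00373869 0.14594122] 0.04196591050864602 [-0.0651173   0.11894824 -1.10031244] [[ 0.077 -0.003  0.997]
 [-0.997  0.003  0.077]
 [-0.003 -1.    -0.003]]
```

View pics/w7z.png

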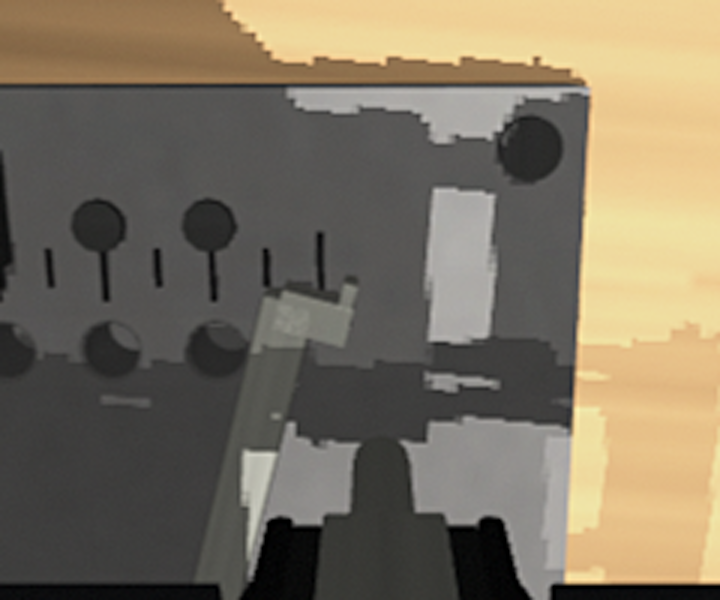

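Request:
send_rows(rot=[[0, 0, 0], [0, 0, 0], [0, 0, 0], [0, 0, 0], [0, 0, 0]], dp=[[0, 1, 0], [0, 2, 0], [0, 2.8, 0], [0, 3.15, 0], [0, 3.15, 0]], grip=[-1, -1, -1, -1, -1])

```text
t: 6.15
tcp_pos: [0.6264, 0.0047, 0.1155]
tcp_rot: [0.52, -0.519, 0.481, -0.479]
wrist_force: [-0.2, 0.3, -0.8]
opening: 0.0201
```

```bash
python3 -c "
from h import *
s=robot.read_state();print(s['t'],s['tcp_pos'],abs(s['joint_vel']).max(),s['wrist_force'],q2R(s['tcp_rot']).round(3))
im,d,M,K=grab('wrist','w8')
a=cv2.resize(im[80:280,150:390],None,fx=3,fy=3,interpolation=cv2.INTER_CUBIC)
cv2.imwrite('pics/w8z.png',a[:,:,::-1])
im,d,M,K=grab('scene','s8')
a=cv2.resize(im[120:290,230:390],None,fx=3.5,fy=3.5,interpolation=cv2.INTER_CUBIC)
cv2.imwrite('pics/s8z.png',a[:,:,::-1])
"
```

```text
6.15 [0.62638594 0.00473149 0.11549492] 0.015206995435708033 [-0.19350609  0.29517261 -0.76204787] [[ 0.079 -0.002  0.997]
 [-0.997  0.003  0.079]
 [-0.003 -1.    -0.002]]
```

View pics/w8z.png

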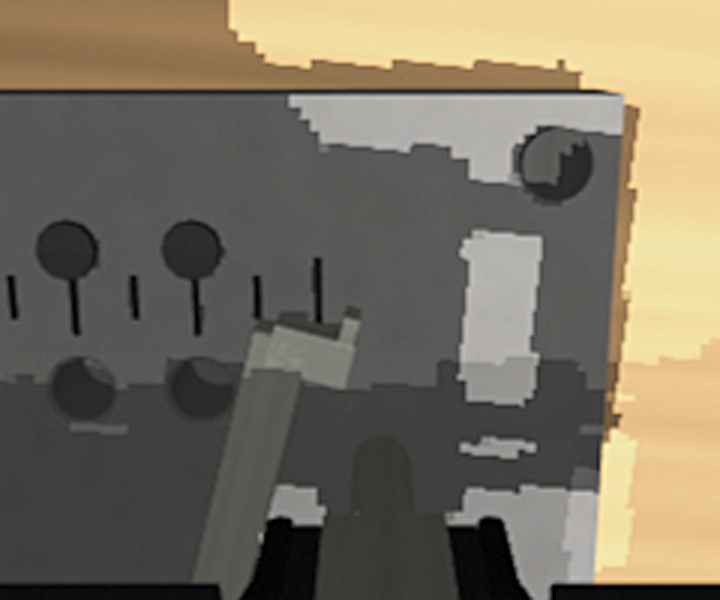

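View pics/s8z.png

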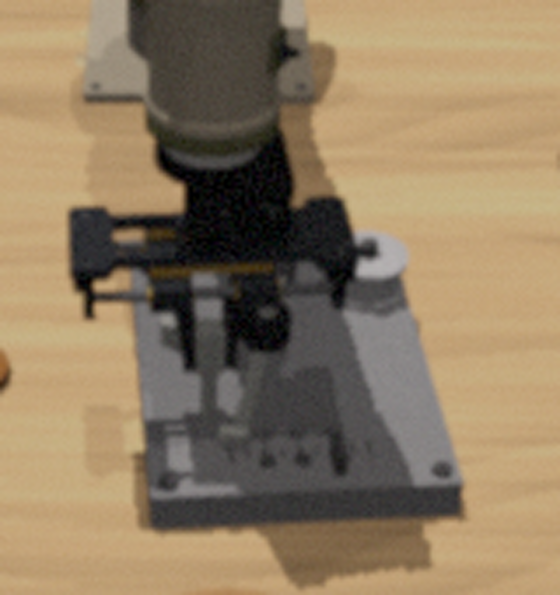

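```bash
python3 -c "
from h import *
im,d,M,K=load('w8')
Z=lambda x,y,z: onz((x+.5)/3-.5+150,(y+.5)/3-.5+80,z,M,K)
ex=np.array([.9968,.0795]);ey=np.array([-.0795,.9968])
h0=Z(83,388,.032);h1=Z(202,388,.032);print(h0,h1,np.linalg.norm(h0-h1))
H=(h0[:2]+h1[:2])/2+ey*.0375;print('hole',H)
z=.1155-.078
ff=Z(382,435.5,z)[:2];print('front',ff)
l=Z(353,470,z+.0)[:2];r=Z(412,470,z)[:2];print((l+r)/2,np.linalg.norm(l-r))
f=ff-ex*.006
print('foot',f,'tcp-foot',robot.read_state()['tcp_pos'][:2]-f,'to hole deck', (H-f)@ex,(H-f)@ey)
for p in [(300,375),(347,387),(275,480)]:
  q=Z(*p,.048)[:2]; print((q-H)@ex+.08,(q-H)@ey+.025)
"
```

```text
[0.63411148 0.06811844 0.032     ] [0.63611229 0.04309086 0.032     ] 0.025107429345823773
hole [0.63213063 0.09298465]
front [0.63051096 0.0045644 ]
[0.62284201 0.00386098] 0.012411341036467268
foot [0.62453016 0.0040874 ] tcp-foot [0.0023657  0.00063827] to hole deck 0.0146434795207313 0.08800854164068488
0.08760062890039308 -0.047130356522380436
0.08515707052789738 -0.056256976015135456
0.06561668630041692 -0.04157877046239374
```

Request:
send_rows(rot=[[0, 0, 0], [0, 0, 0], [0, 0, 0], [0, 0, 0], [0, 0, 0], [0, 0, 0], [0, 0, 0], [0, 0, 0]], dp=[[-0.6, 0, 0.3], [-1.2, 0, 0.55], [-1.7, 0, 0.7], [-2.2, 0, 0.8], [-2.7, 0, 0.9], [-3.2, 0, 1.0], [-3.7, 0, 1.08], [-3.7, 0, 1.08]], grip=[-1, -1, -1, -1, -1, -1, -1, -1])

```text
t: 7.05
tcp_pos: [0.6348, 0.0408, 0.1168]
tcp_rot: [-0.519, 0.519, -0.48, 0.48]
wrist_force: [-1.6, -8.2, 3.0]
opening: 0.0195
```

```bash
python3 -c "
from h import *
s=robot.read_state();print(s['t'],s['tcp_pos'],abs(s['joint_vel']).max(),s['wrist_force'],s['moment'],q2R(s['tcp_rot']).round(3))
im,d,M,K=grab('wrist','w9')
a=cv2.resize(im[80:280,150:390],None,fx=3,fy=3,interpolation=cv2.INTER_CUBIC)
cv2.imwrite('pics/w9z.png',a[:,:,::-1])
"
```

```text
7.05 [0.63476407 0.04077452 0.11675449] 0.00801060559171296 [-1.6009821  -8.22871223  2.96402108] [-2.34618054  0.60956505  0.06038254] [[ 0.078 -0.001  0.997]
 [-0.997 -0.001  0.078]
 [ 0.001 -1.    -0.001]]
```

View pics/w9z.png

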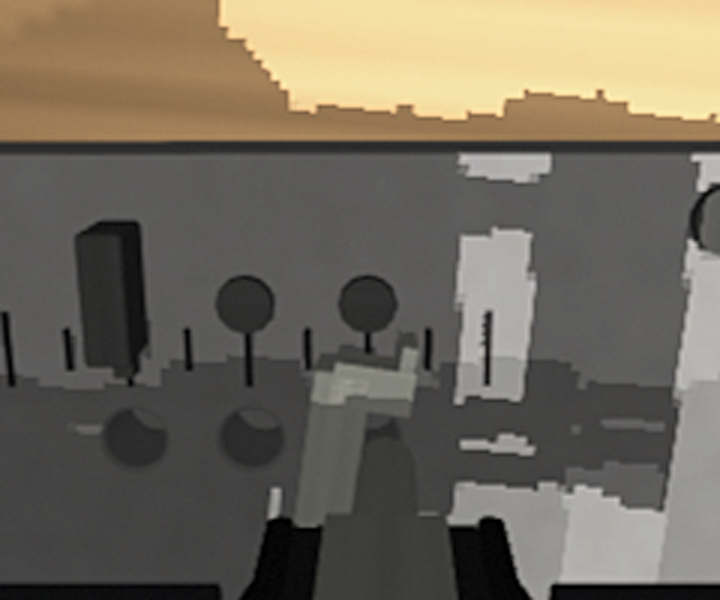

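```bash
cat > m.py <<'E'
from h import *
def rel(f,hx,hy,fx,fy,y0=80,x0=150,k=3,zf=.078,tz=None):
    im,d,M,K=load(f)
    Z=lambda x,y,z: onz((x+.5)/k-.5+x0,(y+.5)/k-.5+y0,z,M,K)
    ex=np.array([.9968,.0795]);ey=np.array([-.0795,.9968])
    s=robot.read_state()
    H=Z(hx,hy,.032)[:2]; F=Z(fx,fy,tz-zf+.001)[:2]-ex*.006
    print('hole',H.round(4),'foot',F.round(4),'tcp-foot',(s['tcp_pos'][:2]-F).round(4),'to hole deck mm',((H-F)@ex*1e3).round(2),((H-F)@ey*1e3).round(2))
E
python3 -c "
from m import *
rel('w9',136,437,386,436,tz=.1168)
rel('w9',252,437,386,436,tz=.1168)
"
```

```text
hole [0.6321 0.0928] foot [0.6333 0.039 ] tcp-foot [0.0015 0.0013] to hole deck mm 3.09 53.71
hole [0.634 0.068] foot [0.6333 0.039 ] tcp-foot [0.0015 0.0013] to hole deck mm 3.04 28.79
```

Request:
send_rows(rot=[[0, 0, 0], [0, 0, 0], [0, 0, 0], [0, 0, 0], [0, 0, 0], [0, 0, 0], [0, 0, 0], [0, 0, 0]], dp=[[-0.6, 0.2, 0.05], [-1.2, 0.2, 0.08], [-1.8, 0.2, 0.1], [-2.4, 0.2, 0.1], [-3.0, 0.2, 0.1], [-3.6, 0.2, 0.12], [-4.2, 0.2, 0.16], [-4.8, 0.2, 0.22]], grip=[-1, -1, -1, -1, -1, -1, -1, -1])

```text
t: 7.9
tcp_pos: [0.6334, 0.0845, 0.115]
tcp_rot: [-0.516, 0.52, -0.48, 0.482]
wrist_force: [-3.2, -13.0, 4.0]
opening: 0.0195
```

```bash
python3 -c "
from h import *
s=robot.read_state();print(s['t'],s['tcp_pos'],abs(s['joint_vel']).max(),s['wrist_force'],s['moment'],q2R(s['tcp_rot']).round(3))
im,d,M,K=grab('wrist','w10')
s=robot.read_state();print(s['t'],s['tcp_pos'])
a=cv2.resize(im[80:280,150:390],None,fx=3,fy=3,interpolation=cv2.INTER_CUBIC)
cv2.imwrite('pics/w10z.png',a[:,:,::-1])
"
```

```text
7.9 [0.63337681 0.08448533 0.11500852] 0.09740057280754573 [ -3.21256351 -13.03527015   4.00507277] [-3.46985589  0.98294635  0.02713259] [[ 0.074 -0.002  0.997]
 [-0.997 -0.007  0.074]
 [ 0.007 -1.    -0.002]]
7.95 [0.63315034 0.08586016 0.11493343]
```

View pics/w10z.png

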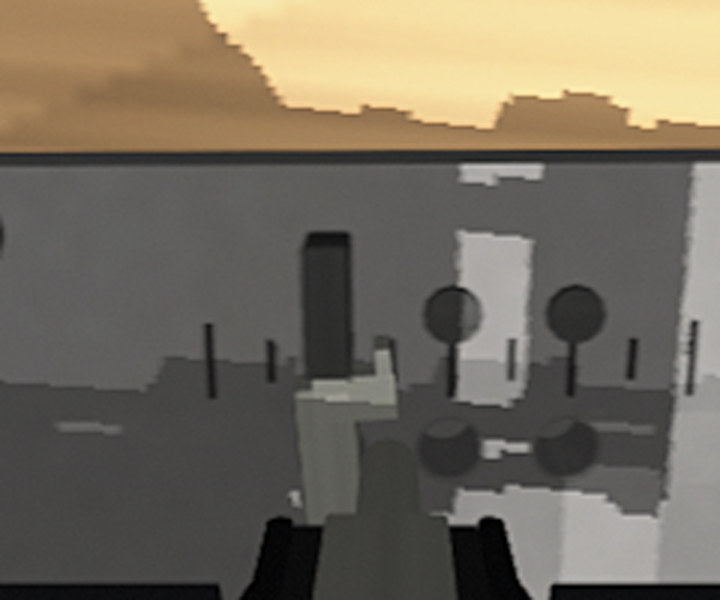

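```bash
python3 -c "
from m import *
rel('w10',450,446.5,389,438,tz=.115)
rel('w10',567.5,446.5,389,438,tz=.115)
"
```

```text
hole [0.6343 0.0687] foot [0.6314 0.0816] tcp-foot [0.0017 0.0043] to hole deck mm 1.81 -13.09
hole [0.6361 0.0436] foot [0.6314 0.0816] tcp-foot [0.0017 0.0043] to hole deck mm 1.63 -38.24
```

Request:
send_rows(rot=[[0, 0, 0.01], [0, 0, 0.02], [0, 0, 0.025], [0, 0, 0.025], [0, 0, 0.025]], dp=[[-0.4, 0, 0.05], [-0.7, 0, 0.1], [-0.9, 0, 0.15], [-0.9, 0, 0.15], [-0.9, 0, 0.15]], grip=[-1, -1, -1, -1, -1])

```text
t: 8.45
tcp_pos: [0.6336, 0.0906, 0.1146]
tcp_rot: [0.52, -0.516, 0.486, -0.477]
wrist_force: [-3.8, -13.2, 2.4]
opening: 0.0198
```

```bash
python3 -c "
from h import *
s=robot.read_state();print(s['t'],s['tcp_pos'],abs(s['joint_vel']).max(),s['wrist_force'],s['moment'],q2R(s['tcp_rot']).round(3))
im,d,M,K=grab('wrist','w11')
s=robot.read_state();print(s['t'],s['tcp_pos'])
a=cv2.resize(im[130:270,210:350],None,fx=4.2,fy=4.2,interpolation=cv2.INTER_CUBIC)
cv2.imwrite('pics/w11z.png',a[:,:,::-1])
"
```

```text
8.45 [0.63363571 0.09059178 0.11458747] 0.0014485525595900005 [ -3.82947598 -13.19017291   2.4135919 ] [-3.49932569  1.1359467   0.07584573] [[ 0.073 -0.006  0.997]
 [-0.997  0.013  0.073]
 [-0.013 -1.    -0.005]]
8.5 [0.63364755 0.09058198 0.11459027]
```

View pics/w11z.png

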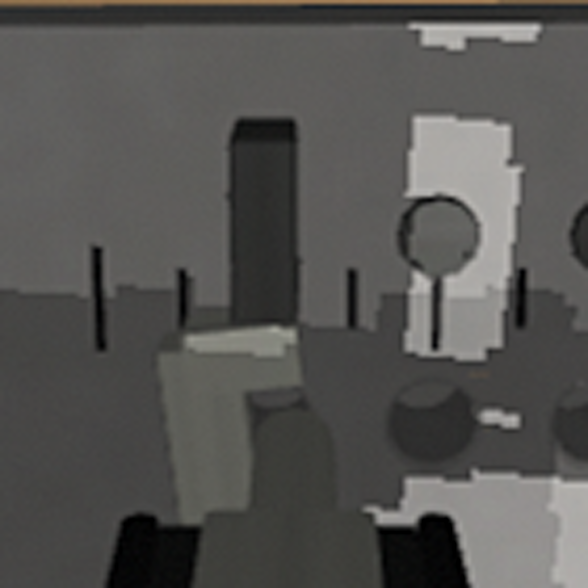

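```bash
python3 -c "
from m import *
rel('w11',432,420.5,293,408,tz=.1146,x0=210,y0=130,k=4.2)
im,d,M,K=load('w11'); print(d[130+450//4-30:130+450//4:4,210+293//4+0].round(4))
"
```

```text
hole [0.6342 0.0682] foot [0.6307 0.0891] tcp-foot [0.003  0.0014] to hole deck mm 1.88 -21.1
[0.2298 0.231  0.2314 0.2331 0.228  0.2192 0.2135 0.2068]
```

Request:
send_rows(rot=[[0.003, 0, 0.004], [0.006, 0, 0.008], [0.006, 0, 0.008], [0.006, 0, 0.008]], dp=[[-0.45, 0, 0.15], [-0.62, 0, 0.25], [-0.62, 0, 0.25], [-0.62, 0, 0.25]], grip=[-1, -1, -1, -1])

```text
t: 8.9
tcp_pos: [0.6352, 0.0925, 0.1142]
tcp_rot: [0.52, -0.514, 0.487, -0.478]
wrist_force: [-3.5, -12.3, 1.8]
opening: 0.0201
```

```bash
python3 -c "
from h import *
s=robot.read_state();print(s['t'],s['tcp_pos'],abs(s['joint_vel']).max(),s['wrist_force'],s['moment'],q2R(s['tcp_rot']).round(3))
im,d,M,K=grab('wrist','w12')
s=robot.read_state();print(s['t'],s['tcp_pos'])
a=cv2.resize(im[130:270,210:350],None,fx=4.2,fy=4.2,interpolation=cv2.INTER_CUBIC)
a=cv2.convertScaleAbs(a,alpha=1.8,beta=-30)
cv2.imwrite('pics/w12z.png',a[:,:,::-1])
"
```

```text
8.9 [0.63524866 0.0925233  0.11416098] 0.001970587678915606 [ -3.52703066 -12.32229047   1.80820514] [-3.50052663  1.0319775   0.02833134] [[ 0.07  -0.003  0.998]
 [-0.997  0.015  0.07 ]
 [-0.015 -1.    -0.002]]
8.95 [0.63523981 0.09251368 0.11412308]
```

View pics/w12z.png

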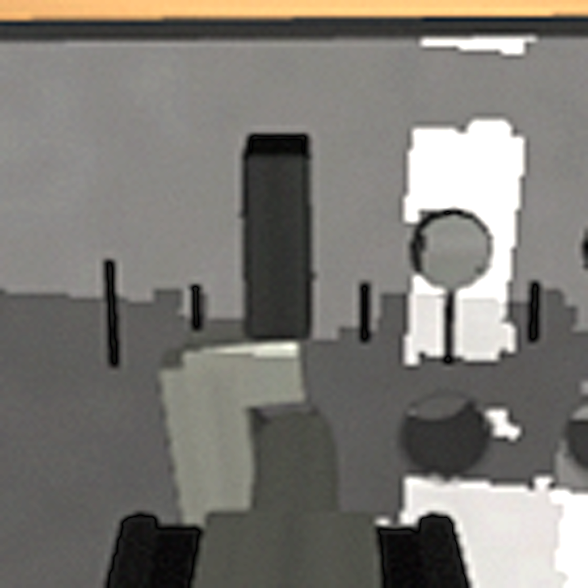

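```bash
python3 -c "
from m import *
rel('w12',446,433.5,295,409,tz=.1142,x0=210,y0=130,k=4.2)
im,d,M,K=load('w12')
Z=lambda x,y,z: onz((x+.5)/4.2-.5+210,(y+.5)/4.2-.5+130,z,M,K)[:2]
ex=np.array([.9968,.0795]);ey=np.array([-.0795,.9968])
H=Z(446,433.5,.032)
for p in [(303,402),(250,408),(253,490),(300,345)]:
  q=Z(*p,.048)-H; x,y=q@ex*1e3+190,q@ey*1e3; print(p,x,y,np.hypot(x,y))
"
```

```text
hole [0.6342 0.0681] foot [0.6324 0.0909] tcp-foot [0.0029 0.0016] to hole deck mm 0.04 -22.91
(303, 402) 200.93109951934431 21.632608736682805 202.09224753762092
(250, 408) 200.0656982295314 29.105241243377723 202.17170592322046
(253, 490) 187.57209858428328 28.88878575314963 189.78370348795355
(300, 345) 209.34339745412927 21.99288662205547 210.4954752948579
```

Request:
send_rows(rot=[[0, 0, 0], [0, 0, 0], [0, 0, 0], [0, 0, 0]], dp=[[-0.5, 0, 0.05], [-0.62, 0, 0.05], [-0.62, 0, 0.05], [-0.62, 0, 0.05]], grip=[-1, -1, -1, -1])

```text
t: 9.35
tcp_pos: [0.6351, 0.0943, 0.1141]
tcp_rot: [0.517, -0.515, 0.486, -0.48]
wrist_force: [-3.6, -13.4, 3.3]
opening: 0.0194
```

```bash
python3 -c "
from h import *
s=robot.read_state();print(s['t'],s['tcp_pos'],abs(s['joint_vel']).max(),s['wrist_force'],s['moment'],q2R(s['tcp_rot']).round(3))
im,d,M,K=grab('wrist','w13')
s=robot.read_state();print(s['t'],s['tcp_pos'])
a=cv2.resize(im[130:270,210:350],None,fx=4.2,fy=4.2,interpolation=cv2.INTER_CUBIC)
a=cv2.convertScaleAbs(a,alpha=1.8,beta=-30)
cv2.imwrite('pics/w13z.png',a[:,:,::-1])
"
```

```text
9.35 [0.63507819 0.09433911 0.11407506] 0.0012560894894144874 [ -3.55798865 -13.39186473   3.26910455] [-3.55300003  1.07384514  0.05573451] [[ 0.067 -0.005  0.998]
 [-0.998  0.009  0.067]
 [-0.009 -1.    -0.004]]
9.4 [0.6350858  0.0943289  0.11409264]
```

View pics/w13z.png

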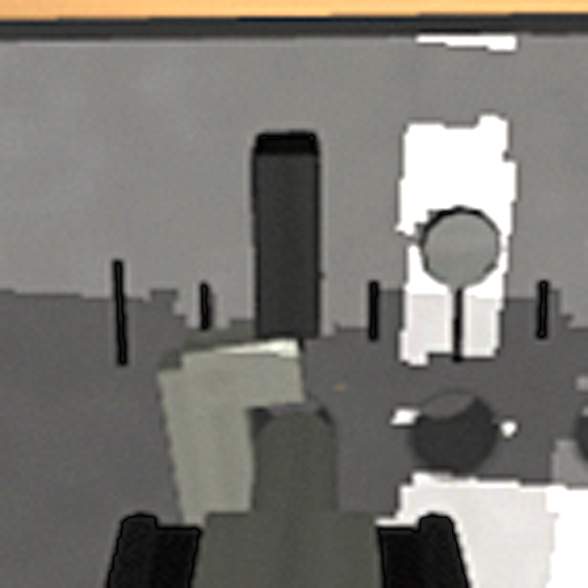

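```bash
python3 -c "
from m import *
rel('w13',454,431.5,294.5,408.5,tz=.1141,x0=210,y0=130,k=4.2)
rel('w13',454,431.5,294.5,408.5,tz=.1141,x0=210,y0=130,k=4.2,zf=.081)
"
```

```text
hole [0.6342 0.0682] foot [0.6321 0.0923] tcp-foot [0.0029 0.002 ] to hole deck mm 0.17 -24.22
hole [0.6342 0.0682] foot [0.631  0.0922] tcp-foot [0.004  0.0021] to hole deck mm 1.27 -24.25
```

Request:
send_rows(rot=[[0.004, 0, 0.006], [0.004, 0, 0.006], [0.004, 0, 0.006], [0.004, 0, 0.006], [0.004, 0, 0.006], [0.004, 0, 0.006], [0.004, 0, 0.006]], dp=[[-0.5, 0, 0.05], [-0.5, 0, 0.05], [-0.5, 0.2, 0.05], [-0.5, 0.4, 0.05], [-0.5, 0.6, 0.05], [-0.5, 0.8, 0.05], [-0.5, 0.8, 0.05]], grip=[-1, -1, -1, -1, -1, -1, -1])

```text
t: 10.1
tcp_pos: [0.6378, 0.0958, 0.1098]
tcp_rot: [0.519, -0.512, 0.485, -0.483]
wrist_force: [-2.8, -13.1, 22.0]
opening: 0.02
```

```bash
python3 -c "
from h import *
s=robot.read_state();print(s['t'],s['tcp_pos'],abs(s['joint_vel']).max(),s['wrist_force'],s['moment'],q2R(s['tcp_rot']).round(3))
im,d,M,K=grab('wrist','w14')
a=cv2.resize(im[130:270,210:350],None,fx=4.2,fy=4.2,interpolation=cv2.INTER_CUBIC)
a=cv2.convertScaleAbs(a,alpha=1.8,beta=-30)
cv2.imwrite('pics/w14z.png',a[:,:,::-1])
"
```

```text
10.1 [0.63783509 0.09576451 0.10983476] 0.0021997160766985746 [ -2.76629671 -13.13749221  21.97622426] [-3.46865539  0.89727814  0.00929837] [[ 0.064  0.004  0.998]
 [-0.998  0.01   0.064]
 [-0.01  -1.     0.005]]
```

View pics/w14z.png

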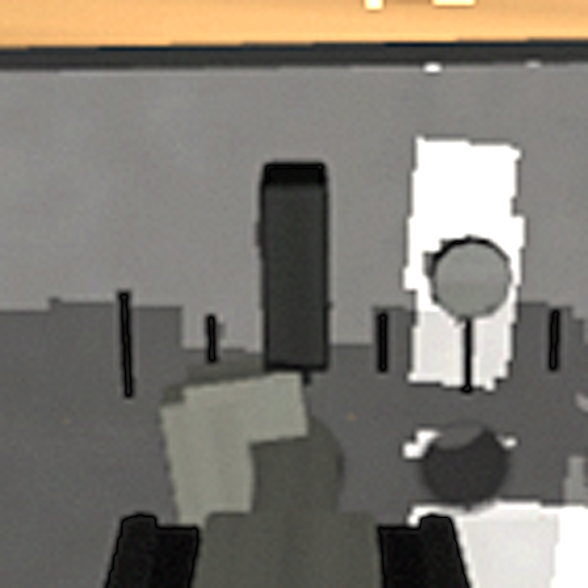

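Request:
send_rows(rot=[[0, 0, 0], [0, 0, 0], [0, 0, 0]], dp=[[-0.4, -0.2, -0.1], [-0.4, -0.2, -0.2], [-0.4, -0.2, -0.2]], grip=[-1, -1, -1])

```text
t: 10.45
tcp_pos: [0.6371, 0.0957, 0.1128]
tcp_rot: [0.518, -0.512, 0.484, -0.485]
wrist_force: [2.0, -10.8, 3.1]
opening: 0.0203
```

```bash
python3 -c "
from m import *
rel('w14',464,463,298,418,tz=.1098,x0=210,y0=130,k=4.2)
s=robot.read_state();print(s['t'],s['tcp_pos'],abs(s['joint_vel']).max(),s['wrist_force'],s['moment'],q2R(s['tcp_rot']).round(3))
im,d,M,K=grab('wrist','w15')
a=cv2.resize(im[130:270,210:350],None,fx=4.2,fy=4.2,interpolation=cv2.INTER_CUBIC)
a=cv2.convertScaleAbs(a,alpha=1.8,beta=-30)
cv2.imwrite('pics/w15z.png',a[:,:,::-1])
"
```

```text
hole [0.6343 0.0683] foot [0.6341 0.0932] tcp-foot [0.0029 0.0025] to hole deck mm -1.79 -24.86
10.45 [0.63705288 0.09572589 0.11277567] 0.003091159691345576 [  1.95047356 -10.83259094   3.11926262] [-3.10759103 -0.51369553 -0.03034487] [[ 0.061  0.007  0.998]
 [-0.998  0.005  0.061]
 [-0.004 -1.     0.007]]
```

View pics/w15z.png

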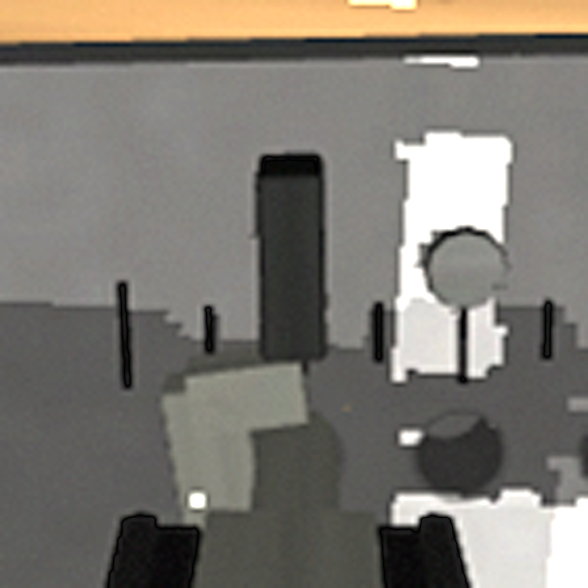

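```bash
python3 -c "
from m import *
rel('w15',460,453.5,298,413,tz=.1128,x0=210,y0=130,k=4.2)
"
```

```text
hole [0.634  0.0682] foot [0.6343 0.0928] tcp-foot [0.0027 0.0029] to hole deck mm -2.32 -24.53
```

Request:
send_rows(rot=[[-0.005, 0, 0.01], [-0.005, 0, 0.02], [-0.005, 0, 0.02], [-0.005, 0, 0.02]], dp=[[-0.36, 0, -0.2], [-0.36, 0, -0.3], [-0.36, 0, -0.3], [-0.36, 0, -0.3]], grip=[-1, -1, -1, -1])

```text
t: 10.9
tcp_pos: [0.6358, 0.095, 0.113]
tcp_rot: [0.52, -0.508, 0.489, -0.482]
wrist_force: [6.2, -10.2, -2.3]
opening: 0.0199
```

```bash
python3 -c "
from m import *
s=robot.read_state();print(s['t'],s['tcp_pos'],abs(s['joint_vel']).max(),s['wrist_force'],s['moment'],q2R(s['tcp_rot']).round(3))
im,d,M,K=grab('wrist','w16')
a=cv2.resize(im[130:270,210:350],None,fx=4.2,fy=4.2,interpolation=cv2.INTER_CUBIC)
a=cv2.convertScaleAbs(a,alpha=1.8,beta=-30)
cv2.imwrite('pics/w16z.png',a[:,:,::-1])
"
```

```text
10.9 [0.63580588 0.0949936  0.11297461] 0.0007455918842293509 [  6.17815125 -10.16935043  -2.27331888] [-2.9997294  -1.71290621 -0.11472998] [[ 0.057  0.004  0.998]
 [-0.998  0.02   0.057]
 [-0.019 -1.     0.005]]
```

View pics/w16z.png

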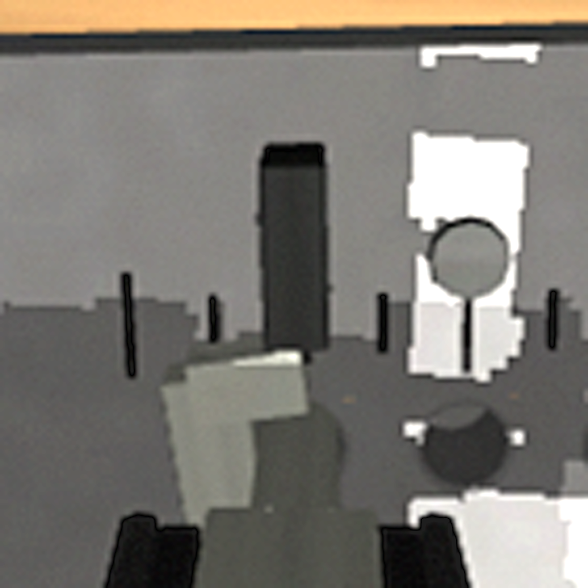

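```bash
python3 -c "
from m import *
rel('w16',465.5,442,299.5,402,tz=.113,x0=210,y0=130,k=4.2)
"
```

```text
hole [0.6344 0.068 ] foot [0.6346 0.0931] tcp-foot [0.0012 0.002 ] to hole deck mm -2.21 -24.99
```

Request:
send_rows(rot=[[0, 0, 0.006], [0, 0, 0.006], [0, 0, 0.006], [0, 0, 0.006], [0, 0, 0.006], [0, 0, 0.006]], dp=[[-0.4, -0.2, -0.25], [-0.4, -0.2, -0.25], [-0.4, 0.1, -0.25], [-0.4, 0.1, -0.25], [-0.4, 0, -0.25], [-0.4, 0, -0.25]], grip=[-1, -1, -1, -1, -1, -1])

```text
t: 11.55
tcp_pos: [0.6344, 0.0948, 0.1128]
tcp_rot: [0.52, -0.507, 0.49, -0.483]
wrist_force: [4.7, -10.8, -5.1]
opening: 0.0202
```

```bash
python3 -c "
from m import *
s=robot.read_state();print(s['t'],s['tcp_pos'],abs(s['joint_vel']).max(),s['wrist_force'],s['moment'],q2R(s['tcp_rot']).round(3))
im,d,M,K=grab('wrist','w17')
a=cv2.resize(im[130:270,210:350],None,fx=4.2,fy=4.2,interpolation=cv2.INTER_CUBIC)
a=cv2.convertScaleAbs(a,alpha=1.8,beta=-30)
cv2.imwrite('pics/w17z.png',a[:,:,::-1])
"
```

```text
11.55 [0.63439046 0.09483897 0.11284273] 0.0020695916909748537 [  4.65107456 -10.76702437  -5.07339589] [-2.99286767 -1.27329473 -0.04930004] [[ 0.054  0.005  0.999]
 [-0.998  0.021  0.054]
 [-0.02  -1.     0.007]]
```

View pics/w17z.png

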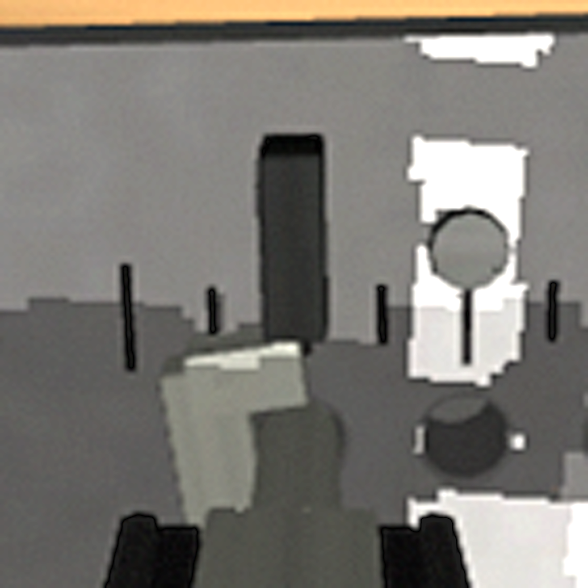

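```bash
python3 -c "
from m import *
o=[]
for f in ['w13','w15','w17']:
    im,d,M,K=load(f)
    a=im[180:262,255:305].astype(float)
    a=np.clip((a-35)*4.5,0,255).astype(np.uint8)
    o.append(cv2.resize(a,None,fx=5.2,fy=6.5,interpolation=cv2.INTER_CUBIC))
cv2.imwrite('pics/cmp.png',np.hstack(o)[:,:,::-1])
"
```

```text
(no output)
```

View pics/cmp.png

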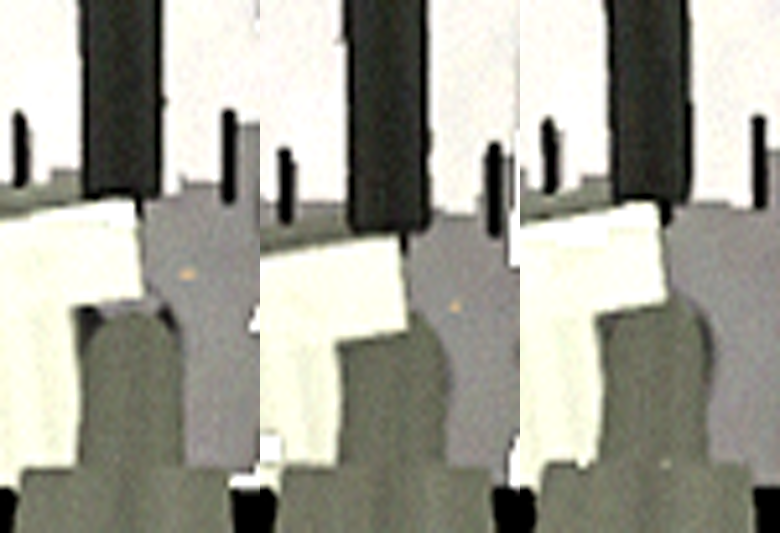

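```bash
python3 -c "
from m import *
im,d,M,K=load('w17')
g=im.astype(int); gb=cv2.blur((g[:,:,1]-g[:,:,2]).astype(np.float32),(1,1))
for v in range(220,254): print(v,' '.join('%3d/%2d'%(g[v,u,1],gb[v,u]) for u in range(266,298)))
" | cut -c1-230
```

```text
220  97/ 7  94/ 7  96/ 8  96/ 7  97/ 7  95/ 6  94/ 4  95/ 5  97/ 7  97/ 6  97/ 7  95/ 6  97/ 6  97/ 7  99/ 6  89/ 6  70/ 4  62/ 1  67/ 1  67/ 1  66/ 1  67/ 0  68/ 1  68/ 1  69/ 0  69/ 2  69/ 1  67/ 1  67/ 2  65/ 1  67/ 1  67/ 2
221  95/ 6  95/ 6  97/ 7  95/ 6  95/ 6  96/ 6  95/ 6  97/ 6  96/ 6  96/ 6  97/ 6  96/ 7  96/ 6  95/ 6  99/ 6  96/ 6  75/ 4  59/ 2  67/ 0  66/ 1  68/ 2  68/ 1  69/ 2  68/ 1  67/ 1  68/ 2  67/ 1  67/ 1  67/ 1  67/ 1  66/ 0  67/ 2
222  95/ 6  94/ 6  97/ 7  95/ 7  95/ 6  95/ 6  96/ 6  96/ 5  98/ 8  96/ 6  96/ 6  96/ 6  97/ 6  96/ 6  96/ 6 100/ 6  82/ 6  60/ 1  67/ 0  67/ 1  66/ 1  67/ 1  68/ 1  68/ 1  68/ 2  69/ 1  67/ 1  70/ 1  68/ 3  68/ 2  68/ 2  68/ 2
223  95/ 7  95/ 6  95/ 6  95/ 5  96/ 7  95/ 5  95/ 5  95/ 6  97/ 6  95/ 5  96/ 6  97/ 5  96/ 6  96/ 7  97/ 6 101/ 8  80/ 5  60/ 0  65/ 0  66/-1  66/-1  66/ 0  69/ 2  68/ 1  69/ 1  68/ 1  68/ 1  68/ 1  68/ 0  69/ 1  69/ 2  66/ 0
224  96/ 6  95/ 6  95/ 6  96/ 7  95/ 7  96/ 6  94/ 4  96/ 6  96/ 6  96/ 5  97/ 7  97/ 7  97/ 7  96/ 5  98/ 6 100/ 7  87/ 6  65/ 3  60/-1  63/ 0  67/ 0  67/ 0  69/ 2  67/ 1  68/ 2  67/ 1  6
[... 5951 characters left out ...]
 2  69/ 3  69/ 1
251  84/ 6  86/ 5  63/ 4  62/ 4  61/ 4  61/ 3  61/ 3  62/ 4  62/ 3  60/ 2  60/ 3  58/ 4  59/ 3  60/ 4  60/ 4  60/ 3  68/ 5  69/ 5  62/ 4  62/ 3  62/ 4  62/ 4  62/ 3  61/ 3  60/ 4  61/ 3  65/ 4  63/ 3  62/ 3  62/ 2  63/ 4  64/ 1
252  58/ 4  58/ 4  59/ 3  62/ 5  64/ 4  63/ 5  61/ 4  61/ 3  59/ 3  61/ 3  61/ 4  59/ 2  59/ 4  58/ 3  60/ 4  60/ 3  60/ 3  60/ 4  61/ 3  62/ 3  63/ 4  63/ 3  63/ 5  64/ 5  63/ 3  62/ 4  62/ 4  61/ 4  61/ 5  60/ 4  61/ 5  61/ 4
253  60/ 4  61/ 3  60/ 3  63/ 5  63/ 4  62/ 4  61/ 3  62/ 4  61/ 4  61/ 2  62/ 4  59/ 4  59/ 5  58/ 3  59/ 4  59/ 3  60/ 3  59/ 4  62/ 5  61/ 3  62/ 4  63/ 4  65/ 6  63/ 4  63/ 4  64/ 4  61/ 5  62/ 4  61/ 4  61/ 4  61/ 4  61/ 4
```

```bash
python3 -c "
from m import *
rel('w17',320.5,233.1,280.5,225.8,tz=.1128,x0=0,y0=0,k=1)
"
```

```text
hole [0.6343 0.068 ] foot [0.633  0.0932] tcp-foot [0.0014 0.0016] to hole deck mm -0.7 -25.24
```

Request:
send_rows(rot=[[0, 0, 0.006], [0, 0, 0.006], [0, 0, 0.006], [0, 0, 0.006], [0, 0, 0.006]], dp=[[-0.4, 0.2, -0.17], [-0.4, 0.4, -0.17], [-0.4, 0.6, -0.17], [-0.4, 0.8, -0.17], [-0.4, 0.8, -0.17]], grip=[-1, -1, -1, -1, -1])

```text
t: 12.1
tcp_pos: [0.6357, 0.0952, 0.1092]
tcp_rot: [0.521, -0.504, 0.489, -0.485]
wrist_force: [-2.2, -13.8, 25.3]
opening: 0.0201
```

```bash
python3 -c "
from m import *
s=robot.read_state();print(s['t'],s['tcp_pos'],abs(s['joint_vel']).max(),s['wrist_force'],s['moment'],q2R(s['tcp_rot']).round(3))
im,d,M,K=grab('wrist','w18')
a=im[180:262,245:335].astype(float)
a=np.clip((a-35)*4.5,0,255).astype(np.uint8)
cv2.imwrite('pics/w18z.png',cv2.resize(a,None,fx=7,fy=7,interpolation=cv2.INTER_CUBIC)[:,:,::-1])
"
```

```text
12.1 [0.63568767 0.09518799 0.10918161] 0.003303880396143396 [ -2.23576774 -13.84983411  25.34908038] [-3.45882225  0.88031017 -0.06703225] [[ 0.051  0.012  0.999]
 [-0.998  0.022  0.051]
 [-0.021 -1.     0.013]]
```

View pics/w18z.png

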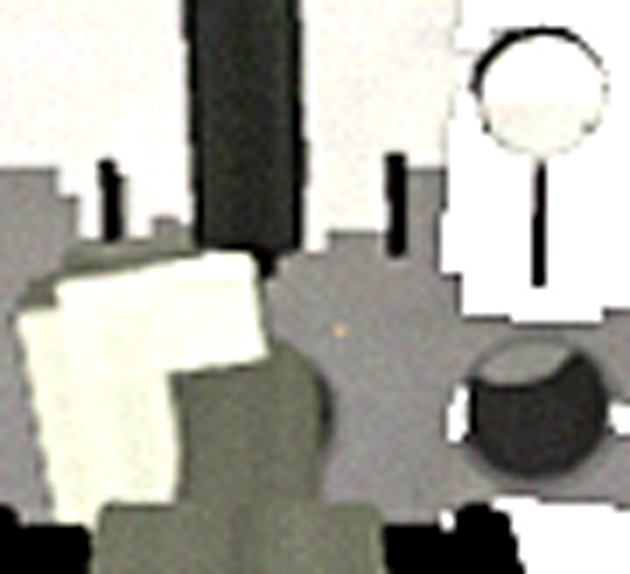

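Request:
send_rows(rot=[[-0.006, 0, 0.003], [-0.01, 0, 0.003], [-0.01, 0, 0.003], [-0.01, 0, 0.003], [-0.01, 0, 0.003]], dp=[[-0.4, 0.15, -0.1], [-0.35, 0.2, -0.15], [-0.3, 0.25, -0.2], [-0.25, 0.3, -0.2], [-0.25, 0.3, -0.2]], grip=[-1, -1, -1, -1, -1])

```text
t: 12.65
tcp_pos: [0.6359, 0.0948, 0.1094]
tcp_rot: [0.519, -0.505, 0.491, -0.484]
wrist_force: [-2.1, -10.8, 18.8]
opening: 0.0199
```

```bash
python3 -c "
from m import *
s=robot.read_state();print(s['t'],s['tcp_pos'],abs(s['joint_vel']).max(),s['wrist_force'],s['moment'],q2R(s['tcp_rot']).round(3))
im,d,M,K=grab('wrist','w19')
a=im[180:262,245:335].astype(float)
a=np.clip((a-35)*4.5,0,255).astype(np.uint8)
cv2.imwrite('pics/w19z.png',cv2.resize(a,None,fx=7,fy=7,interpolation=cv2.INTER_CUBIC)[:,:,::-1])
"
```

```text
12.65 [0.63592575 0.09479244 0.10938578] 0.001671400308179252 [ -2.06741318 -10.80421282  18.81415271] [-2.75864338  0.65800955 -0.02253596] [[ 0.049  0.007  0.999]
 [-0.999  0.02   0.049]
 [-0.02  -1.     0.008]]
```

View pics/w19z.png

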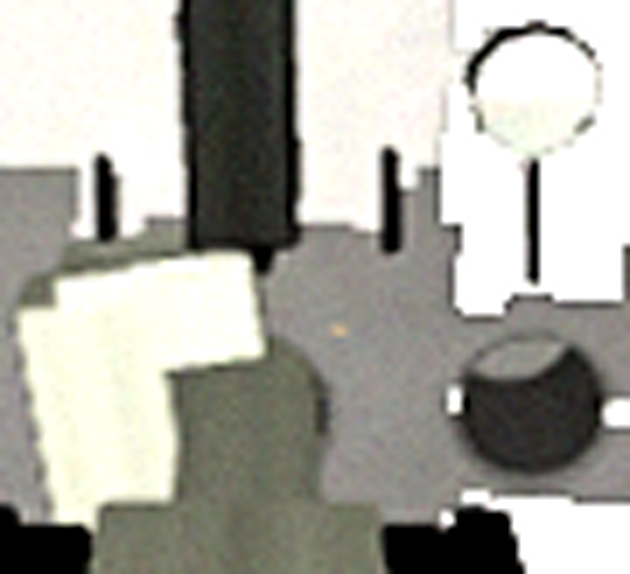

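Request:
send_rows(rot=[[-0.008, 0, 0.003], [-0.008, 0, 0.003], [-0.008, 0, 0.003], [-0.008, 0, 0.003], [-0.008, 0, 0.003]], dp=[[-0.35, -0.15, -0.1], [-0.37, -0.25, -0.25], [-0.37, -0.25, -0.45], [-0.37, -0.12, -0.45], [-0.37, -0.12, -0.45]], grip=[-1, -1, -1, -1, -1])

```text
t: 13.2
tcp_pos: [0.6332, 0.0945, 0.1116]
tcp_rot: [0.517, -0.506, 0.492, -0.485]
wrist_force: [3.6, -11.1, 2.8]
opening: 0.02
```

```bash
python3 -c "
from m import *
s=robot.read_state();print(s['t'],s['tcp_pos'],abs(s['joint_vel']).max(),s['wrist_force'],s['moment'],q2R(s['tcp_rot']).round(3))
im,d,M,K=grab('wrist','w20')
a=im[180:262,245:335].astype(float)
a=np.clip((a-35)*4.5,0,255).astype(np.uint8)
cv2.imwrite('pics/w20z.png',cv2.resize(a,None,fx=7,fy=7,interpolation=cv2.INTER_CUBIC)[:,:,::-1])
"
```

```text
13.2 [0.6332319  0.09445658 0.11160067] 0.004371590200726274 [  3.57882241 -11.1271559    2.8240346 ] [-2.96878037 -0.91670715 -0.09043219] [[ 0.046  0.003  0.999]
 [-0.999  0.018  0.046]
 [-0.018 -1.     0.003]]
```

View pics/w20z.png

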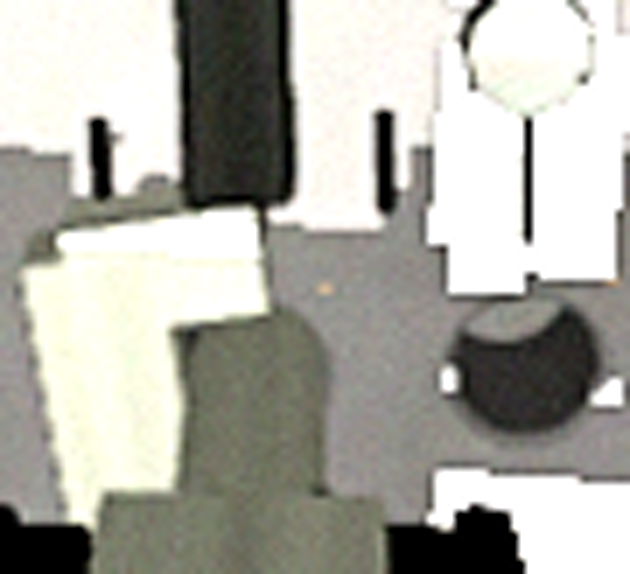

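```bash
python3 -c "
from m import *
f=lambda x,y:((x+.5)/7-.5+245,(y+.5)/7-.5+180)
for n,h,a,tz in [('w18',(540,410),(250,345),.1092),('w19',(532,405),(249,340),.1094),('w20',(526,370),(256,305),.1116)]:
  hx,hy=f(*h);fx,fy=f(*a)
  rel(n,hx,hy,fx,fy,tz=tz,x0=0,y0=0,k=1)
im,d,M,K=load('w20');g=im.astype(int)
for v in range(218,236): print(v,' '.join('%3d'%(g[v,u,1]) for u in range(268,296)))
"
```

```text
hole [0.634  0.0679] foot [0.6327 0.0937] tcp-foot [0.0005 0.0008] to hole deck mm -0.78 -25.84
hole [0.6341 0.0681] foot [0.6331 0.0933] tcp-foot [0.0002 0.0012] to hole deck mm -0.92 -25.21
hole [0.6335 0.0681] foot [0.6333 0.0923] tcp-foot [-0.0001  0.0021] to hole deck mm -1.77 -24.13
218  97  98  96  95  95  95  96  97  94  96  95  96  97  97  75  59  66  67  67  69  68  68  67  68  67  68  67  66
219  96  97  96  96  95  95  97  97  96  96  97  95  97 100  79  60  67  67  69  68  69  68  68  67  68  68  67  68
220  97  97  95  94  95  95  97  97  96  98  96  95  98 100  82  61  67  67  68  69  68  69  70  72  70  67  68  68
221  97  95  96  95  96  96  97  97  96  98  97  97  98  99  85  68  66  68  67  69  69  66  72  77  71  66  70  68
222  94  96  97  96  97  96  97  97  98  97  98  97  99  99  91  70  64  69  67  67  66  68  67  68  67  68  68  68
223  96  96  95  97  96  96  96  99  98  98  97  99 100 101  94  70  59  64  65  68  69  69  67  68  69  69  69  69
224  97  96  97  98  98  97  99 100  98  95  93  94  92  91  87  70  55  60  60  64  68  70  68  69  69  67  68  6
[... 577 characters left out ...]
  67
230  94  84  65  51  53  59  60  58  60  63  60  60  61  62  60  60  59  61  61  61  61  60  59  60  64  68  71  66
231  95  89  67  53  58  59  60  59  60  61  60  60  61  60  60  58  61  61  61  61  59  59  58  60  63  67  67  69
232  96  90  69  54  56  59  60  59  60  61  61  61  61  60  59  60  60  61  60  59  59  59  58  58  65  68  67  68
233  95  91  70  54  58  59  61  60  60  61  61  59  62  60  61  60  59  61  62  62  60  60  58  59  63  67  67  68
234  96  92  76  60  57  60  59  60  60  59  61  61  61  61  61  57  60  60  62  62  59  60  59  59  63  67  68  67
235  93  93  80  63  56  60  59  61  60  60  63  63  60  61  60  58  59  61  61  63  60  58  60  59  65  67  69  69
```

Request:
send_rows(rot=[[-0.01, 0, 0.003], [-0.025, 0, 0.003], [-0.025, 0, 0.003], [-0.025, 0, 0.003], [-0.025, 0, 0.003], [-0.025, 0, 0.003]], dp=[[-0.48, -0.3, -0.15], [-0.48, -0.6, -0.15], [-0.48, -0.6, -0.15], [-0.48, -0.2, -0.15], [-0.48, 0, -0.15], [-0.48, 0, -0.15]], grip=[-1, -1, -1, -1, -1, -1])

```text
t: 13.85
tcp_pos: [0.6332, 0.0952, 0.1125]
tcp_rot: [-0.51, 0.512, -0.498, 0.48]
wrist_force: [3.0, -10.8, 2.6]
opening: 0.0201
```

```bash
cat > v.py <<'E'
from m import *
import sys
n=sys.argv[1]
s=robot.read_state();print(s['t'],s['tcp_pos'].round(4),abs(s['joint_vel']).max().round(4),s['wrist_force'].round(1),q2R(s['tcp_rot']).round(3).tolist())
im,d,M,K=grab('wrist',n)
a=im[170:262,245:335].astype(float)
a=np.clip((a-35)*4.5,0,255).astype(np.uint8)
cv2.imwrite('pics/%sz.png'%n,cv2.resize(a,None,fx=6.5,fy=6.5,interpolation=cv2.INTER_CUBIC)[:,:,::-1])
g=im.astype(int)
# mid hole: dark pixels (<50) in right part
m=((g[:,:,1]<52)&(np.arange(560)[None]>303)&(np.arange(560)[None]<337)&(np.arange(420)[:,None]>215)&(np.arange(420)[:,None]<255)).astype(np.uint8)
nn,l,st,c=cv2.connectedComponentsWithStats(m)
i=1+np.argmax(st[1:,4]);print('hole bbox',st[i])
E
python3 v.py w21
```

```text
13.85 [0.6332 0.0952 0.1125] 0.0028 [  3.  -10.8   2.6] [[0.043, -0.02, 0.999], [-0.999, 0.015, 0.043], [-0.016, -1.0, -0.019]]
hole bbox [311 221  20  18 256]
```

View pics/w21z.png

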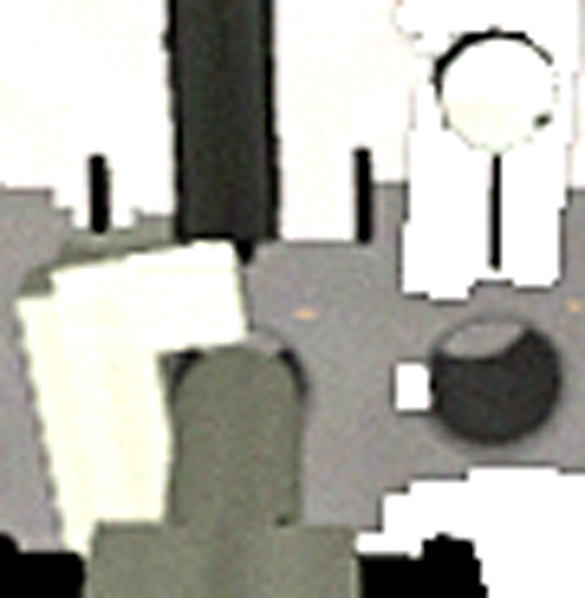

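```bash
python3 -c "
from m import *
f=lambda x,y:((x+.5)/6.5-.5+245,(y+.5)/6.5-.5+170)
hx,hy=f(495,381.5);fx,fy=f(236,346)
rel('w21',hx,hy,fx,fy,tz=.1125,x0=0,y0=0,k=1)
"
```

```text
hole [0.6341 0.068 ] foot [0.6319 0.0929] tcp-foot [0.0014 0.0023] to hole deck mm 0.25 -24.99
```

Request:
send_rows(rot=[[0, 0, 0.006], [-0.002, 0, 0.012], [-0.004, 0, 0.012], [-0.004, 0, 0.012], [-0.004, 0, 0.012]], dp=[[-0.37, 0.2, -0.13], [-0.34, 0.4, -0.15], [-0.34, 0.6, -0.18], [-0.34, 0.8, -0.2], [-0.34, 0.8, -0.2]], grip=[-1, -1, -1, -1, -1])

```text
t: 14.4
tcp_pos: [0.6331, 0.0947, 0.1057]
tcp_rot: [0.51, -0.509, 0.5, -0.479]
wrist_force: [4.7, -12.2, 3.3]
opening: 0.0199
```

```bash
python3 v.py w22
```

```text
14.4 [0.6331 0.0947 0.1057] 0.0016 [  4.7 -12.2   3.3] [[0.039, -0.02, 0.999], [-0.999, 0.022, 0.04], [-0.023, -1.0, -0.019]]
hole bbox [311 224  22  19 273]
```

View pics/w22z.png

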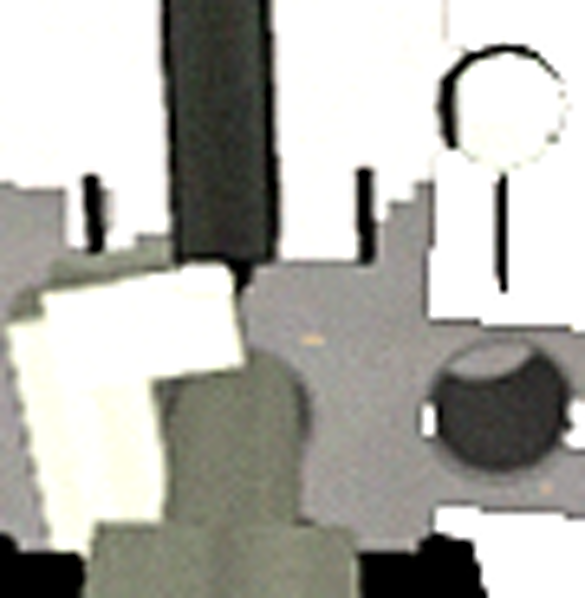

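Request:
send_rows(rot=[[0, 0, 0.003], [0, 0, 0.003], [0, 0, 0.003], [0, 0, 0.003], [0, 0, 0.003], [0, 0, 0.003]], dp=[[-0.35, 0.3, -0.1], [-0.35, 0.6, -0.1], [-0.35, 0.9, -0.1], [-0.35, 1.2, -0.1], [-0.35, 1.4, -0.1], [-0.35, 1.4, -0.1]], grip=[-1, -1, -1, -1, -1, -1])

```text
t: 15.05
tcp_pos: [0.6337, 0.0947, 0.0928]
tcp_rot: [0.51, -0.508, 0.5, -0.482]
wrist_force: [3.6, -11.6, 3.3]
opening: 0.02
```

```bash
python3 v.py w23
```

```text
15.05 [0.6337 0.0947 0.0928] 0.0027 [  3.6 -11.6   3.3] [[0.036, -0.016, 0.999], [-0.999, 0.02, 0.037], [-0.021, -1.0, -0.016]]
hole bbox [313 232  22  20 314]
```

Going in freely (13 mm deeper, low force). Finish: about 9 mm left.

Request:
send_rows(rot=[[0, 0, 0.002], [0, 0, 0.002], [0, 0, 0.002], [0, 0, 0.002], [0, 0, 0.002], [0, 0, 0.002]], dp=[[-0.33, 0.25, -0.05], [-0.33, 0.5, -0.05], [-0.33, 0.75, -0.05], [-0.33, 0.95, -0.05], [-0.33, 1.1, -0.05], [-0.33, 1.1, -0.05]], grip=[-1, -1, -1, -1, -1, -1])

```text
t: 15.7
tcp_pos: [0.6345, 0.0945, 0.0843]
tcp_rot: [0.509, -0.507, 0.499, -0.484]
wrist_force: [-3.8, -12.3, 15.7]
opening: 0.0198
```

```bash
python3 v.py w24
```

```text
15.7 [0.6345 0.0945 0.0843] 0.0026 [ -3.8 -12.3  15.7] [[0.033, -0.014, 0.999], [-0.999, 0.017, 0.034], [-0.018, -1.0, -0.013]]
hole bbox [309 240  27  15 292]
```

View pics/w24.png

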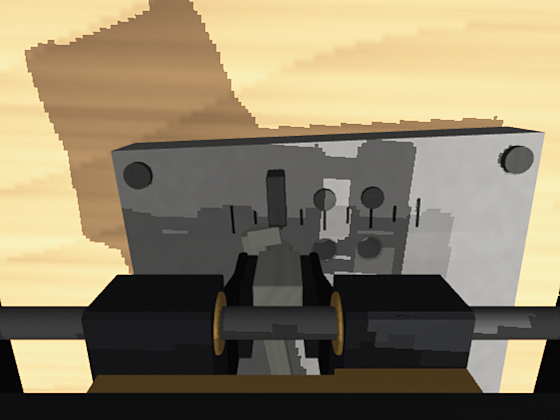

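Request:
send_rows(rot=[[0, 0, 0], [0, 0, 0], [0, 0, 0], [0, 0, 0]], dp=[[-0.1, 0.05, 0], [0, 0.05, 0], [0, 0.05, 0], [0, 0.05, 0]], grip=[-1, -1, -1, -1])

```text
t: 16.15
tcp_pos: [0.6345, 0.0939, 0.0843]
tcp_rot: [0.509, -0.507, 0.499, -0.484]
wrist_force: [-4.0, -4.8, 6.5]
opening: 0.02
```

Request:
send_rows(rot=[[0, 0, 0], [0, 0, 0], [0, 0, 0], [0, 0, 0], [0, 0, 0]], dp=[[0, 0.05, 0], [0, 0.05, 0], [0, 0.05, 0], [0, 0.05, 0], [0, 0.05, 0]], grip=[-0.4, -0.2, -0.1, -0.1, -0.1])

```text
t: 16.65
tcp_pos: [0.6345, 0.0943, 0.0838]
tcp_rot: [0.509, -0.508, 0.499, -0.484]
wrist_force: [-0.2, -0.4, -0.1]
opening: 0.0382
```

```bash
python3 v.py w25
```

```text
16.65 [0.6345 0.0943 0.0838] 0.0025 [-0.2 -0.4 -0.1] [[0.033, -0.014, 0.999], [-0.999, 0.016, 0.034], [-0.017, -1.0, -0.013]]
hole bbox [313 240  24  15 280]
```

View pics/w25.png

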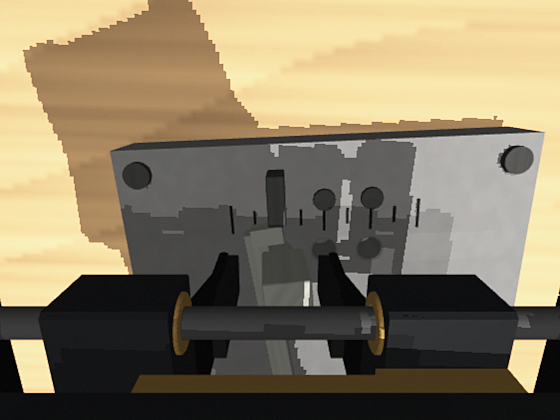

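Request:
send_rows(rot=[[0, 0, 0], [0, 0, 0], [0, 0, 0], [0, 0, 0], [0, 0, 0], [0, 0, 0], [0, 0, 0], [0, 0, 0]], dp=[[0, -0.5, 0], [0, -1.5, 0], [0, -3, 0], [0, -5, 0], [0, -7.5, 0], [0, -10, 0], [0, -12, 0], [0, -12, -1]], grip=[0, 0, 0, 0, 0, 0, 0, 0])

```text
t: 17.5
tcp_pos: [0.6281, 0.0922, 0.2085]
tcp_rot: [0.511, -0.506, 0.498, -0.486]
wrist_force: [-0.3, 0.0, -0.6]
opening: 0.0438
```

Request:
send_rows(rot=[[0, 0, 0], [0, 0, 0], [0, 0, 0], [0, 0, 0], [0, 0, 0]], dp=[[0, 0, -2], [0, 0, -5], [0, 0, -7], [0, 0, -8], [0, 0, -8]], grip=[0, 0, 0, 0, 0])

```text
t: 18.0
tcp_pos: [0.5474, 0.0895, 0.2096]
tcp_rot: [0.511, -0.506, 0.497, -0.486]
wrist_force: [0.0, 0.5, 0.8]
opening: 0.0433
```

```bash
python3 -c "
from h import *
s=robot.read_state();print(s['t'],s['tcp_pos'],s['wrist_force'])
im,d,M,K=grab('wrist','w26')
im2,d2,M2,K2=grab('scene','s26')
a=cv2.resize(im2[150:290,150:390],None,fx=3.2,fy=3.2,interpolation=cv2.INTER_CUBIC)
cv2.imwrite('pics/s26z.png',a[:,:,::-1])
"
```

```text
18.0 [0.54741774 0.08954226 0.20959049] [0.02609826 0.51306722 0.7583919 ]
```

View pics/w26.png

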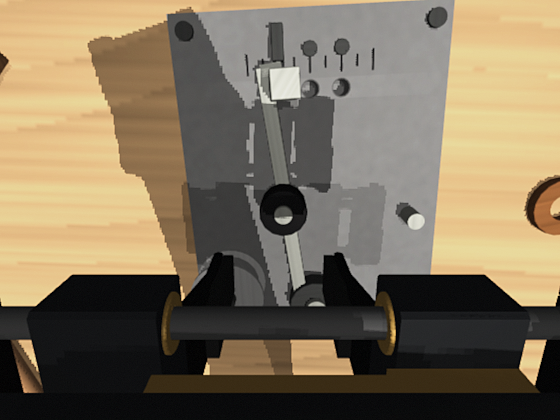

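View pics/s26z.png

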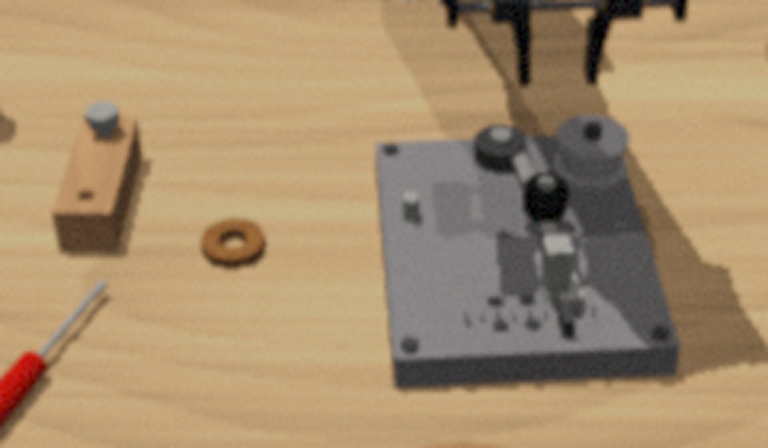

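```bash
python3 -c "
from h import *
im,d,M,K=load('w26')
print('head top',np.mean([pt(u,v,d,M,K) for u in range(275,296,3) for v in range(72,96,3)],0),'plate',np.mean([pt(u,v,d,M,K) for u in range(380,420,5) for v in range(100,140,5)],0))
c=np.array([onz(u,v,.092,M,K) for u,v in [(270,68),(299,67),(300,99),(272,101)]]);print(c.mean(0))
"
```

```text
head top [0.63627669 0.08916547 0.09273208] plate [ 0.61364266 -0.00413802  0.03780023]
[0.63543629 0.08831984 0.092     ]
```

```bash
python3 -c "
from cell import robot
print(robot.job_done())"
```

```text
the job is handed in; nothing more can be done
None
```

The square-headed pin is standing in the hole in line with the rider (the y = +25 hole), and the tensioner arm leans back against it. I handed the job in at about 18 s, with the gripper open and clear of everything.

**Getting the pin in:** Two tries at lowering it caught the hole's rim, with the wrist reading about 22 and 25 N. Each time I lifted slightly, lined it up again from the wrist camera, and on the third try it went in at about 3 N.

**Checks that it is home:**
- It met the bottom at about 16 N, with the foot calculated at 6 mm above the bench, which is the depth for fully home.
- After release, the depth camera put the head's top at 92.7 mm, against 92 mm expected.
- In the last pictures the other pin, the ring and the screwdriver stood where they were before. I did not check the other loose things separately.

**What disagreed:**
- In the last picture the head sits about 4 mm towards -y of the hole. I take this as the pin leaning back in its clearance under the spring plus camera error. The clearance alone should allow only about 3 mm.
- One depth patch read the plate at 38 mm instead of 32 mm, so the depth readings are only good to several millimetres.
- I did not measure how far the arm swung. The largest overshoot of the pin's foot past the rider line that I measured was about 1 mm, against the 12 mm allowed.

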